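# Torque the die-plate clamp bolt of a bench lever press

### The job

Take the click torque wrench from the cork mat, put its ring end fully down over the square-headed clamp bolt at the open (left) end of the press bed and tighten the bolt clockwise until the wrench breaks over with its click, then stop at once, before the handle swings through to its stop. Lift the wrench off without slackening the bolt and lay it flat back on the mat, setting it down by hand rather than dropping it, and leave the press and everything else on the bench as they are.

Things in the scene. Friction and masses are not known exactly. Their poses are not given: they have to be found in the camera images.
- wrench: Click torque wrench, loose, 0.34 kg, steel, 250 mm long, lies flat. Origin: centre of its ring end's underside; z up, handle along its own -x, balance point 90 mm along -x. Ring end: octagon 46 mm across, 20 mm thick, with a square hole right through, 25 mm across flats, sides parallel to x and y. Handle and ring end are straight until the wrench breaks over.
- wrench_grip (a point): Middle of the wrench's black hand grip, 162 mm along -x from the ring centre, 14 mm above the wrench's underside; a rounded bar 96 mm long (along x), 26 wide, 28 high, to be taken across its width. Axes are the handle's, parallel to the wrench's while straight.
- wrench_pivot (a point): Pin at the wrench's neck, 34 mm along -x from the ring centre. Pulled clockwise from above with 1.7 N m, the handle gives way here (the click): the torque falls by half within 0.04 rad of bend (5 mm at the grip), to a quarter by 0.12, up to a hard stop at 0.22 rad (28 mm at the grip), where it would overtighten. Let back, it springs straight. The other way it is rigid.
- bolt_head (a point): Clamp bolt to tighten, at the bed's open end on the robot's left. Point: on the bolt axis (z up) at the head's underside, on top of its 38 mm washer, 76 mm above the bench. Square steel head 22 mm across flats, sides parallel to x and y, 16 mm high plus a 4 mm round-chamfered top. The ring goes down over it on to the washer, 1.5 mm clear on each side.
- bolt_corner (a point): One corner of that bolt head, 15.6 mm from its axis. Right-hand thread. Already snug, it turns against about 1 N m, rising to the wrench's setting after 0.3 to 1.1 rad, different each time, and stays where left. About 0.15 rad of play either way in the ring. Room to swing: start with the handle pointing left and back towards the robot (about 130 deg from straight ahead), ending about straight left.
- mat: Cork mat, fixed, 300 (x) by 250 (y) by 3 mm, on the robot's left. Origin: centre of its underside, on the bench.
- press: Bench lever press, fixed, grey cast frame. Origin: underside on the bed's axis; bed along its own y, open end +y (clamp bolt at y = +100 mm), column and arm at -y, 305 mm high, lever to 400. The arm's ram housing is 200 mm up and ends at y = +10. Base 150 wide, 35 high, y -250 to +180; bed and clamps reach 73 mm. A like bolt at y = -100 is tight already.
- spanner: Plain flat spanner, 190 mm long, 9 mm thick, all bare steel, lying on the mat beside the wrench; not for this job. Origin: centre of its small ring end; shank along -x.
- hammer: Bystander: shoemaker's hammer, 230 mm long, lying on the bench.
- eyelet_jar: Bystander: small round jar, 52 mm across, 55 mm high.
- glue_tin: Bystander: round tin, 84 mm across, 95 mm high.
- brush: Bystander: brush lying on the bench.
- hole_punch: Bystander: steel hand punch, 115 mm long, 17 mm thick, lying on the bench.

How it is judged:
By the outcome, as a careful person would: the job done as asked, in the order asked, and still so for the second after the job is handed in, with the robot touching nothing.
It also fails if it takes over 72 s, if anything falls off the work surface, if the arm or the gripper's body presses on something with over 40 N, if the wrist force passes 120 N, or if a joint passes its speed limit or range.

### The arm

A 6-joint arm with a two-finger parallel gripper is mounted at the origin on the work surface. World frame = base frame: x ahead of the robot, y to its left, z up, the work surface at z = 0. Lengths are in mm, angles in rad, forces in N, time in s.
With the tool pointing down it reaches from about 275 to 750 mm from the base axis. Payload 10.2 kg.
Tool frame: the origin (TCP) lies at the very end of the fingers, on their centre line; the grasp point (between the pads) lies 19 mm behind it; y points along the fingers, x is the direction in which the jaws open and shut, and the axes are right-handed (so a half turn about y gives the same grasp; the last joint's range is limited). The gripper opens to 85 mm and grips with 20 to 120 N. Pads are 22 mm wide; open, the fingers measure 114 mm over their backs; the gripper's body (76 mm by 85 mm) begins 54 mm behind the grasp point. The pads swing forward as they close: fully open they stand 13 mm farther back than shut.
Start: joints at [1.083, 0.313, 1.498, -0, 1.331, -0.223], TCP at [137.414, 506.704, 231.294] pointing down, gripper open.
Joint ranges: [-2.94, 2.94], [-0.97, 2.17], [0.19, 2.56], [-1.23, 4.37], [0.02, 3.11], [-2.88, 2.88]. Speed limits (rad/s): [2.39, 2.39, 3.01, 3.14, 3.14, 3.14].

### API

Orientations are given as a unit quaternion [w, x, y, z].
In Python, from rig import telemetry, imaging, ctrl gives the robot as it stands.
- The arm moves only by the shell command python3 -m handwheel 'ROWS' [FORCE]. ROWS is JSON, a list of rows, each an object with "delta_pos": the shift along the tool's x, y, z in cm, a list of three; "twist": the turn, a rotation vector about the tool's x, y, z in rad, a list of three; "jaw": the opening, from 0 (shut) to 1 (fully open). A call has exactly 10 rows; each row is the pose to reach, as a shift and turn from the pose commanded when the call began, along the tool's axes at that moment; what a row does not reach only later rows make up. A row lasts 1/12 s, in which the tool goes at most 41.7 mm and 7.16 degrees, less where a joint would pass 70% of its speed; a pose out of reach is approached as far as the arm can. A call with a gripper value outside its range is refused whole. The fingers move at their own pace and stop on an object; FORCE is the grip in N (left out, the last holds). Time passes only in rows, so rows that repeat a pose let the fingers close, or fill a call up. It gives the time, the measured TCP pose, the force and the opening at its end, in the units of the state.
- telemetry.sense(): the state, without advancing time (a new reading comes with each control period).
- imaging.capture(name): name is "side" or "top"; returns a dict with "frame" (480x640x3 uint8, red, green, blue), "z_map" (480x640 float32, mm along the optical axis (not along the pixel's ray), 0 where there is no reading), "fx", "fy", "cx", "cy" (pixels), "D" ([k1, k2, p1, p2, k3] as OpenCV has them; the pictures are not rectified), "rvec" (rotation vector, rad) and "tvec" (3), from world to camera coordinates, as OpenCV has them. Camera axes: x right, y down, z forward; pixel columns grow to the right and rows downward; lengths in mm; the calibration is good to about 2 mm. A picture is of the moment at which its call begins.
- ctrl.finish_job(): hands the job in, once; it reports no verdict.
The state is a dict: "time_s": time; "joints": joint angles; "dq": joint speeds; "tau": joint torques, N m; "eef_pos": TCP position; "ee_rot": TCP orientation; "force": force on the tool from outside, world axes, zero at the start; "wrist_torque": the same for the moment, N m; "grip_width": opening from 0.0 (shut) to 1.0 (fully open).
Only numpy, scipy, OpenCV 4.12 (cv2) and the standard library are available. Lean on these libraries where they do the work, as an engineer would, in place of code of your own. Each camera call takes 0.05 s, during which the arm holds its last target.

## Working session

There is one attempt and no reset: what is moved stays moved. The work goes in short steps, Python scripts to look and compute and a shell command to move; the robot and the scene stay as the last step left them, time stands still between calls to the robot, and variables do not carry over. Pictures are saved under pics/ and viewed, and the job is handed in when it is done.

```bash
ls; mkdir -p pics
python3 - <<'E'
from rig import telemetry, imaging, ctrl
import cv2,numpy as np
print(telemetry.sense())
for n in ("side","top"):
    c=imaging.capture(n); np.savez(f"{n}0.npz",**c)
    cv2.imwrite(f"pics/{n}0.png",cv2.cvtColor(c["frame"],cv2.COLOR_RGB2BGR))
    R=cv2.Rodrigues(np.array(c["rvec"]))[0]; print(n,c["fx"],c["D"],-R.T@np.array(c["tvec"]).ravel(), R[2])
E
```

```text
pics
{'time_s': 0.0, 'joints': array([ 1.08261607e+00,  3.13496921e-01,  1.49844406e+00, -2.76446218e-06,
        1.33100317e+00, -2.23402901e-01]), 'dq': array([-8.26709814e-04, -1.12316354e-03,  2.44021477e-03,  9.21666366e-05,
        2.15553278e-03,  1.18888261e-03]), 'tau': array([ 3.00468118e-04, -4.12269187e+01, -2.59737110e+01, -2.03476702e-04,
        4.26115395e-03,  4.36753908e-05]), 'eef_pos': array([137.27877297, 506.46563099, 230.70844226]), 'ee_rot': array([-0.5614257 ,  0.56182547,  0.42918963, -0.43005766]), 'force': array([ 0.04766295, -0.56551616,  0.12438814]), 'wrist_torque': array([-0.01367824,  0.01417722, -0.02791729]), 'grip_width': 1.0002802381235383}
side 479.6617428254881 [-0.08515147  0.          0.          0.          0.        ] [ 367.75670651 -650.57566624  673.35781651] [ 0.25080989  0.72622438 -0.6400723 ]
top 449.2373668700258 [-0.09624098  0.          0.          0.          0.        ] [471.84463509 -14.20524513 909.11001591] [ 0.13036281  0.03443817 -0.99086808]
```

View pics/side0.png

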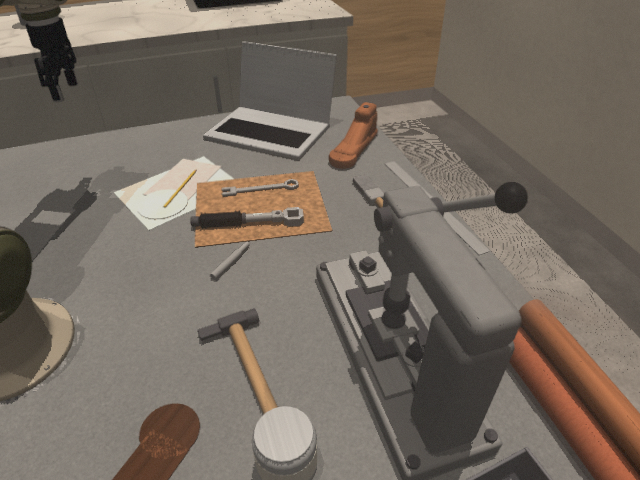

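View pics/top0.png

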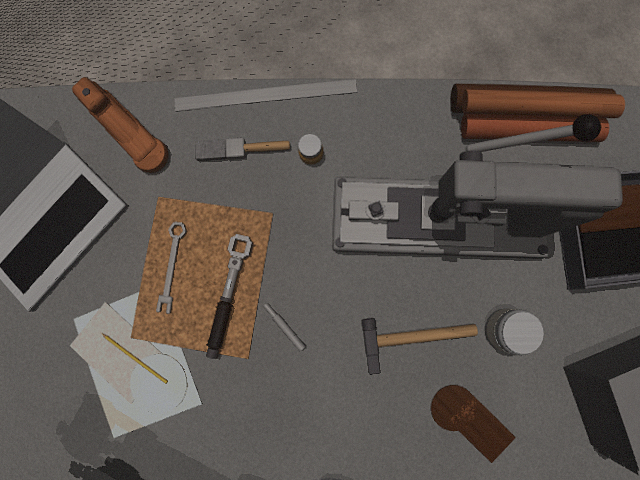

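The top view shows the wrench on the mat (ring about (240,246), grip about (218,330)), the clamp bolt at about (377,210), and a punch at (285,326). The side view has the ring at (293,215) and the bolt at (368,264). Next I zoom in.

```bash
cat > h.py <<'E'
import numpy as np,cv2
from scipy.spatial.transform import Rotation as Rn
def cam(c):
    K=np.array([[c["fx"],0,c["cx"]],[0,c["fy"],c["cy"]],[0,0,1.]]);R=cv2.Rodrigues(np.array(c["rvec"],float))[0];t=np.array(c["tvec"],float).ravel()
    return K,np.array(c["D"],float),R,t
def ray(c,uv):
    K,D,R,t=cam(c); p=cv2.undistortPoints(np.array(uv,float).reshape(-1,1,2),K,D).reshape(-1,2)
    d=np.c_[p,np.ones(len(p))]@R; return -R.T@t,d
def onplane(c,uv,z):
    o,d=ray(c,uv); return o+d*((z-o[2])/d[:,2])[:,None]
def depthpts(c,uv):
    o,d=ray(c,uv); z=np.array([c["z_map"][int(round(v)),int(round(u))] for u,v in np.array(uv).reshape(-1,2)])
    return o+d*z[:,None]
def tri(c1,u1,c2,u2):
    o1,d1=ray(c1,[u1]);o2,d2=ray(c2,[u2]);d1=d1[0];d2=d2[0]
    s=np.linalg.lstsq(np.c_[d1,-d2],o2-o1,rcond=None)[0];a=o1+s[0]*d1;b=o2+s[1]*d2
    return (a+b)/2,np.linalg.norm(a-b)
def proj(c,P):
    K,D,R,t=cam(c); return cv2.projectPoints(np.array(P,float).reshape(-1,1,3),np.array(c["rvec"],float),t,K,D)[0].reshape(-1,2)
def crop(c,x,y,w,h,s,fn):
    im=cv2.cvtColor(c["frame"],cv2.COLOR_RGB2BGR)[y:y+h,x:x+w]; cv2.imwrite(fn,cv2.resize(im,None,fx=s,fy=s,interpolation=cv2.INTER_CUBIC))
def load(n): return dict(np.load(n+".npz"))
E
python3 - <<'E'
from h import *
T=load("top0");S=load("side0")
crop(T,130,190,150,180,4,"pics/ta.png" ) 
crop(T,330,170,130,90,6,"pics/tb.png")
crop(S,180,170,150,80,5,"pics/sa.png")
crop(S,310,230,130,140,5,"pics/sb.png")
E
```

```text
(no output)
```

View pics/tb.png

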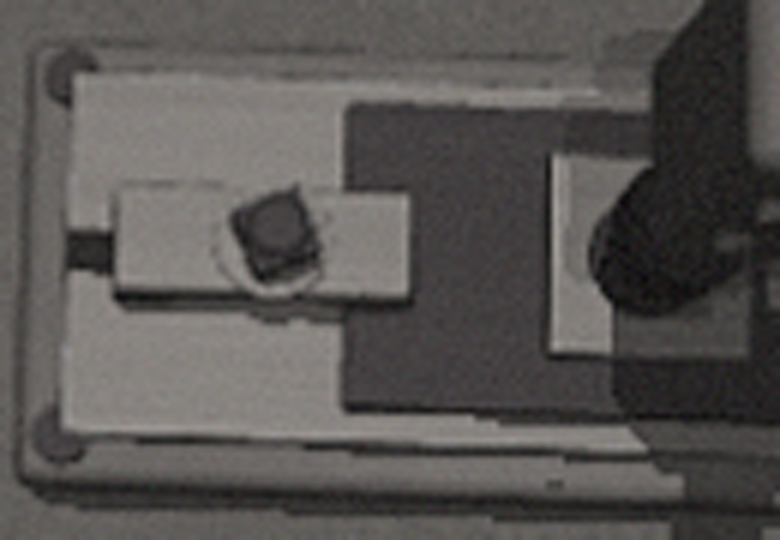

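View pics/ta.png

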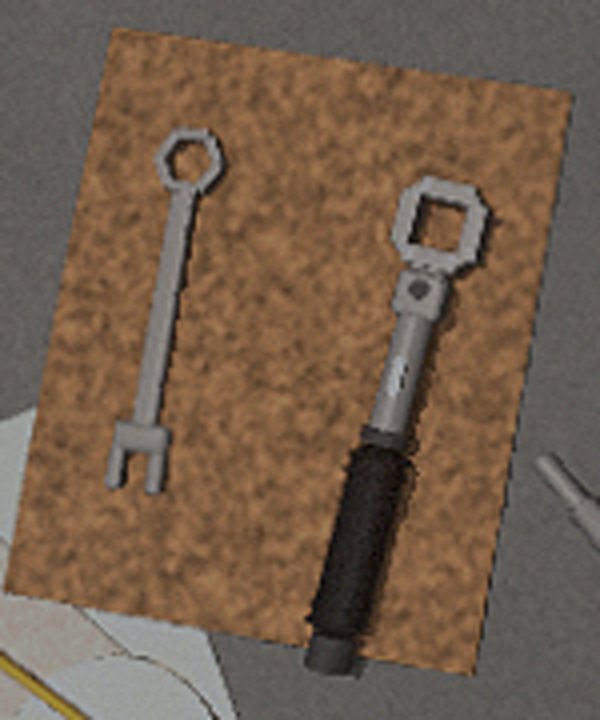

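View pics/sb.png

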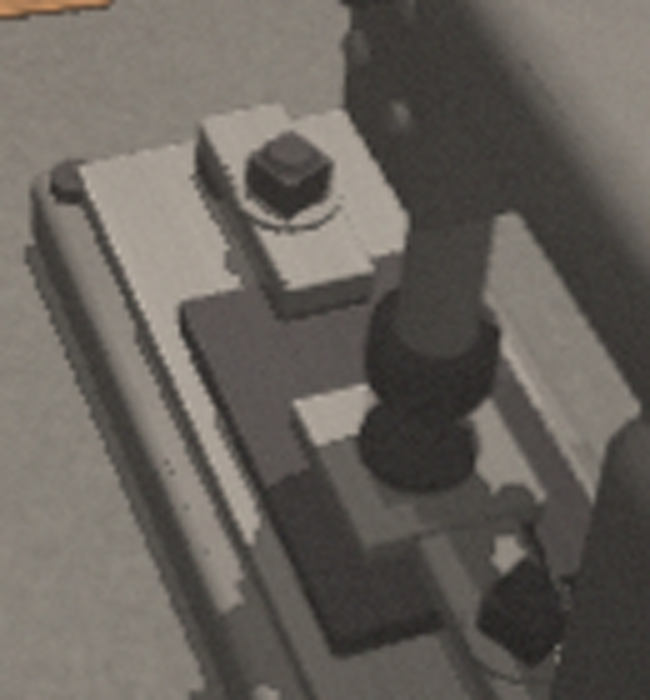

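View pics/sa.png

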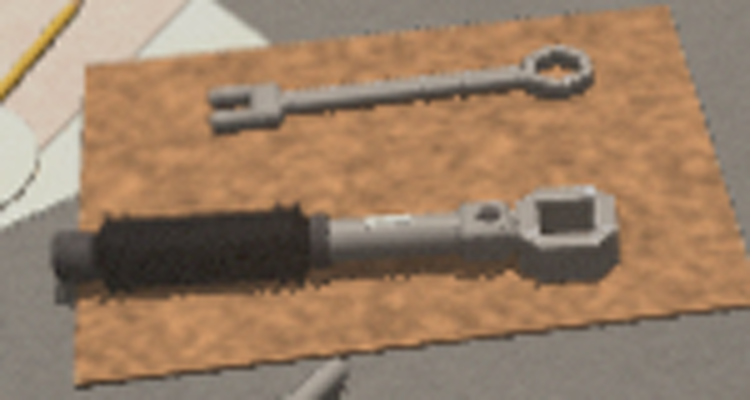

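Run:
```python
from h import *
T=load("top0");S=load("side0")
a=cv2.cvtColor(T["frame"],cv2.COLOR_RGB2BGR)[192:227,355:395];b=cv2.cvtColor(S["frame"],cv2.COLOR_RGB2BGR)[250:285,348:388]
f=lambda a:np.clip(cv2.resize(a,None,fx=15,fy=15,interpolation=cv2.INTER_CUBIC).astype(float)*1.8,0,255)
cv2.imwrite("pics/bt.png",f(a)); cv2.imwrite("pics/bs.png",f(b))
```

```text
[ WARN:0@0.342] global loadsave.cpp:1063 imwrite_ Unsupported depth image for selected encoder is fallbacked to CV_8U.
```

View pics/bt.png

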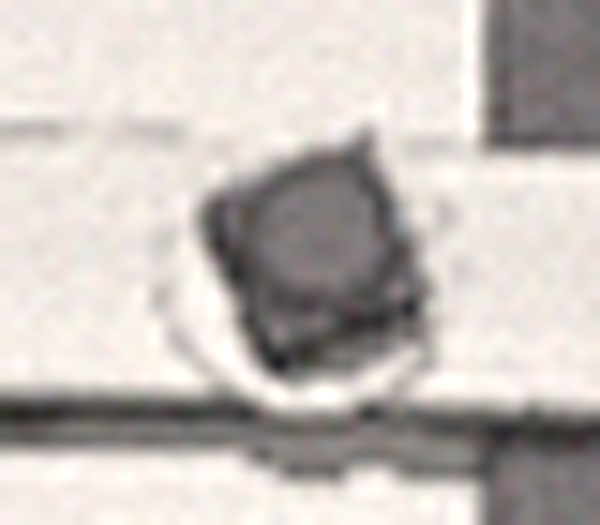

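View pics/bs.png

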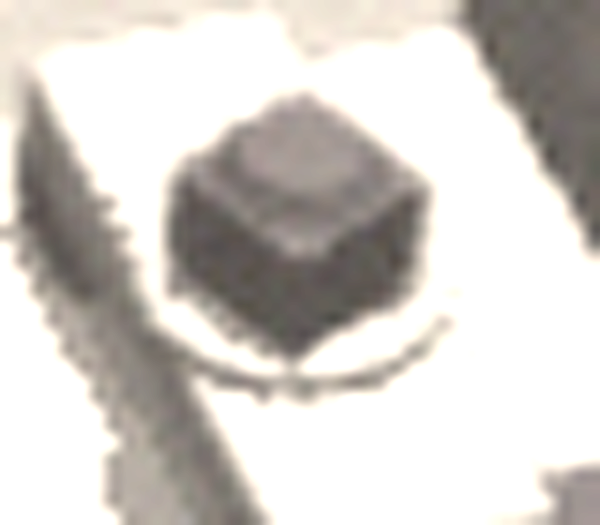

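Run:
```python
from h import *
np.set_printoptions(precision=1,suppress=True)
T=load("top0");S=load("side0")
u=lambda p,x,y,s:(np.array(p,float)+.5)/s-.5+[x,y]
bt=lambda *p:u(p,355,192,15); bs=lambda *p:u(p,348,250,15)
print("top disc z96",onplane(T,bt([315,230]),96))
print("side disc z96",onplane(S,bs([300,150]),96))
print("tri disc",tri(T,bt([315,230])[0],S,bs([300,150])[0]))
s92=onplane(S,bs([185,180],[300,252],[425,190]),92); print("side z92\n",s92, "mid LR",(s92[0]+s92[2])/2,np.linalg.norm(s92[0]-s92[2]))
s76=onplane(S,bs([172,290],[293,355],[412,290]),76); print("side z76\n",s76,"mid",(s76[0]+s76[2])/2)
t92=onplane(T,bt([208,210],[368,138],[420,300]),92);print("top z92\n",t92)
print("washer top-left arc etc z76", onplane(T,bt([158,290],[310,405],[435,340]),76))
print("depth disc",depthpts(T,bt([315,230])),depthpts(S,bs([300,150])))
ta=lambda *p:u(p,130,190,4); sa=lambda *p:u(p,180,170,5)
r=onplane(T,ta([420,178],[466,184],[490,212],[487,250],[464,277],[424,268],[396,240],[398,204]),23);print("ring\n",r,r.mean(0))
h=onplane(T,ta([420,197],[466,203],[459,250],[414,245]),23);print("hole\n",h,h.mean(0))
print("grip ctr z~31",onplane(T,ta([388,455],[350,632],[425,437]),17))
print("butt",onplane(T,ta([332,655]),17),"pin",onplane(T,ta([419,289]),23))
print("ring side",onplane(S,sa([537,197],[598,197],[595,232],[543,232]),23).mean(0))
print("mat",onplane(T,ta([112,28],[572,92],[475,675],[5,595]),3))
for p in ([441,190],[380,500],[350,600]): print(depthpts(T,ta(p)))
```

```text
top disc z96 [[641.  -81.9  96. ]]
side disc z96 [[641.9 -81.7  96. ]]
tri disc (array([641.3, -81.9,  96.3]), np.float64(0.837122539027446))
side z92
 [[628.8 -78.2  92. ]
 [637.  -94.1  92. ]
 [655.2 -89.   92. ]] mid LR [642.  -83.6  92. ] 28.45009278670309
side z76
 [[627.3 -80.   76. ]
 [636.8 -94.9  76. ]
 [654.6 -89.2  76. ]] mid [641.  -84.6  76. ]
top z92
 [[644.2 -69.   92. ]
 [653.4 -88.8  92. ]
 [633.1 -95.1  92. ]]
washer top-left arc etc z76 [[637.3 -63.8  76. ]
 [622.8 -82.8  76. ]
 [631.2 -98.5  76. ]]
depth disc [[641.5 -82.1  93.7]] [[642.1 -81.3  95.7]]
ring
 [[598.4 194.9  23. ]
 [595.6 171.3  23. ]
 [581.5 158.6  23. ]
 [562.4 159.5  23. ]
 [548.7 170.7  23. ]
 [553.  191.1  23. ]
 [566.9 205.9  23. ]
 [585.1 205.6  23. ]] [573.9 182.2  23. ]
hole
 [[588.8 194.5  23. ]
 [586.  171.   23. ]
 [562.2 173.7  23. ]
 [564.5 196.6  23. ]] [575.4 183.9  23. ]
grip ctr z~31 [[459.7 207.3  17. ]
 [372.2 223.5  17. ]
 [469.  188.9  17. ]]
butt [[360.7 232.2  17. ]] pin [[542.4 193.2  23. ]]
ring side [578.3 188.   23. ]
mat [[680.2 369.1   3. ]
 [646.8 122.    3. ]
 [351.1 163.1   3. ]
 [383.4 409.2   3. ]]
[[592.8 184.5  20.6]]
[[437.8 207.6  29. ]]
[[388.8 221.2  27.5]]
```

Run:
```python
from h import *
np.set_printoptions(precision=1,suppress=True)
T=load("top0");S=load("side0")
u=lambda p,x,y,s:(np.array(p,float)+.5)/s-.5+[x,y]
g=T["frame"].astype(int)
m=(g.max(2)<60).astype(np.uint8); m[:265]=0;m[370:]=0;m[:,:200]=0;m[:,250:]=0
n,l,st,ce=cv2.connectedComponentsWithStats(m); k=1+np.argmax(st[1:,4]);print(st[k])
ys,xs=np.where(l==k); P=np.c_[xs,ys].astype(float)
W=onplane(T,P,22)[:,:2]; r=cv2.minAreaRect(W.astype(np.float32));print("rect",r)
e=np.linalg.eigh(np.cov(W.T)); v=e[1][:,1];print("mean",W.mean(0),"ang",np.degrees(np.arctan(v[1]/v[0])))
# hole mask by brown colour inside ring
hm=np.zeros(m.shape,np.uint8); hm[234:258,228:252]=1
br=((g[:,:,0]-g[:,:,2]>35)&(hm>0)).astype(np.uint8)
n,l,st,ce=cv2.connectedComponentsWithStats(br,connectivity=4);print(st,ce)
a=cv2.cvtColor(T["frame"],cv2.COLOR_RGB2BGR)[230:262,222:258];b=cv2.cvtColor(S["frame"],cv2.COLOR_RGB2BGR)[200:232,270:310]
f=lambda a:cv2.resize(a,None,fx=15,fy=15,interpolation=cv2.INTER_CUBIC)
cv2.imwrite("pics/rt.png",f(a)); cv2.imwrite("pics/rs.png",f(b))
```

```text
[206 265  37  95 913]
rect ((445.8489685058594, 211.0537567138672), (34.498435974121094, 191.67356872558594), 76.51227569580078)
mean [419.4 216.6] ang -15.105096842434495
[[     0      0    640    480 307014]
 [   228    234      7     11     32]
 [   240    234     12      7     30]
 [   235    241     11     12    100]
 [   228    251      4      7     16]
 [   248    253      4      5      8]] [[319.5 239.5]
 [229.8 236.8]
 [247.6 235.4]
 [240.2 246.6]
 [228.9 254.8]
 [250.2 255.8]]
```

View pics/rt.png

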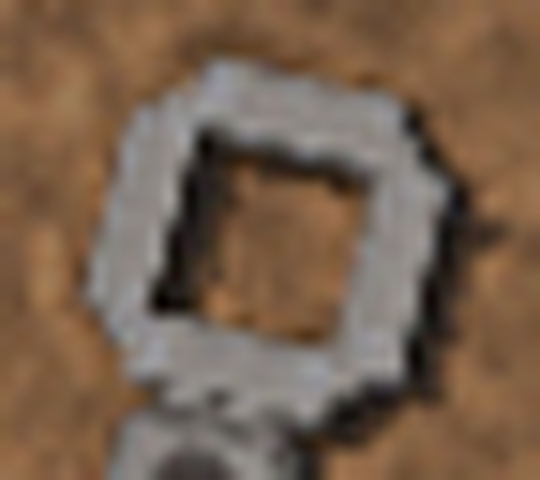

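View pics/rs.png

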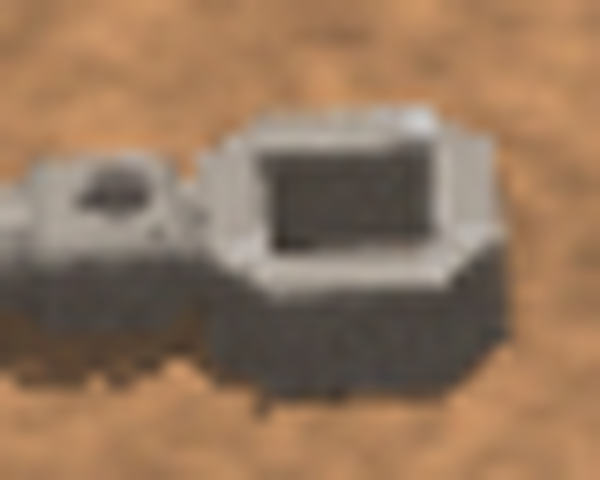

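Run:
```python
from h import *
np.set_printoptions(precision=1,suppress=True)
T=load("top0");S=load("side0")
u=lambda p,x,y,s:(np.array(p,float)+.5)/s-.5+[x,y]
t=u([268,240],222,230,15); s=u([351,197],270,200,15)
print(onplane(T,[t],23),onplane(S,[s],23),tri(T,t,S,s))
H=onplane(T,u([[205,130],[370,180],[340,350],[155,310]],222,230,15),23)[:,:2];print(H)
for i in range(4):
  d=H[(i+1)%4]-H[i];print(np.linalg.norm(d),np.degrees(np.arctan2(d[1],d[0]))%90)
H=onplane(S,u([[262,152],[438,145],[432,245],[272,250]],270,200,15),23)[:,:2];print(H)
for i in range(4):
  d=H[(i+1)%4]-H[i];print(np.linalg.norm(d),np.degrees(np.arctan2(d[1],d[0]))%90)
# pin, and grip ends
tp=u([195,465],222,230,15);sp=u([118,187],270,200,15);print("pin",onplane(T,[tp],22),onplane(S,[sp],22),tri(T,tp,S,sp))
# grip outline center at several crop rows (ta crop 4x)
for a,b,y in ((352,412,470),(342,402,510),(331,393,560),(318,380,610)):
  q=u([[a,y],[b,y]],130,190,4);W=onplane(T,q,17);print(W[:,:2].ravel(),W.mean(0)[:2])
```

```text
[[575.4 184.3  23. ]] [[577.5 187.5  23. ]] (array([575.7, 183.4,  26.2]), np.float64(1.4269984310483053))
[[590.2 193.4]
 [583.6 170.7]
 [560.7 174. ]
 [565.8 199.2]]
23.579857362107223 73.88105373871754
23.120470854870504 81.9563877208438
25.76242120043231 78.60138510118443
25.037805377107706 76.51970950543955
[[567.8 202.6]
 [593.5 195.8]
 [585.7 172.2]
 [562.8 178.6]]
26.586264473697998 75.20710378999638
24.864554425249597 71.63599513797901
23.743451649471293 74.34388943329964
24.49292253659762 78.24201217301777
pin [[545.2 193.2  22. ]] [[545.2 202.4  22. ]] (array([543.7, 191.4,  30.3]), np.float64(1.5211403574583542))
[451.9 225.3 452.5 194.9] [452.2 210.1]
[432.  229.7 432.7 199.3] [432.3 214.5]
[407.2 234.3 408.  203. ] [407.6 218.7]
[382.5 240.  383.3 208.7] [382.9 224.4]
```

```bash
cat >> h.py <<'E'
def pose(s):
    q=s["ee_rot"]; return np.array(s["eef_pos"]),Rn.from_quat([q[1],q[2],q[3],q[0]]).as_matrix()
def plan(s,target,jaw_deg,cmd=None):
    """delta in tool axes (cm) and twist about tool to reach vertical tool at target with jaw axis x at jaw_deg (world)"""
    p,R=pose(s) if cmd is None else cmd
    a=np.radians(jaw_deg);x=np.array([np.cos(a),np.sin(a),0]);y=np.array([0,0,-1.]);z=np.cross(x,y)
    Rt=np.c_[x,y,z]
    d=R.T@(np.array(target)-p)/10; w=Rn.from_matrix(R.T@Rt).as_rotvec()
    return d.round(2),w.round(3)
E
python3 - <<'E'
from h import *
from rig import telemetry
s=telemetry.sense();p,R=pose(s);print(R.round(3),np.degrees(np.arctan2(R[1,0],R[0,0])),s["joints"])
for j in (77.5,-102.5): print(plan(s,[439.5,214,110],j))
E
```

```text
[[ 0.262 -0.001 -0.965]
 [ 0.965 -0.001  0.262]
 [-0.001 -1.     0.   ]] 74.82645860093469 [ 1.08255121e+00  3.13400858e-01  1.49836450e+00 -2.47756858e-05
  1.33098646e+00 -2.23410826e-01]
(array([-20.31,  12.09, -36.82]), array([-0.   , -0.047, -0.001]))
(array([-20.31,  12.09, -36.82]), array([ 2.000e-03,  3.095e+00, -0.000e+00]))
```

```bash
python3 -m handwheel '[{"delta_pos":[-1.5,0.5,-2.8],"twist":[0,0,0],"jaw":0.6},{"delta_pos":[-3.5,1.5,-6.4],"twist":[0,0,0],"jaw":0.6},{"delta_pos":[-5.5,2.8,-10.0],"twist":[0,-0.02,0],"jaw":0.6},{"delta_pos":[-7.5,4.1,-13.6],"twist":[0,-0.03,0],"jaw":0.6},{"delta_pos":[-9.5,5.4,-17.2],"twist":[0,-0.047,0],"jaw":0.6},{"delta_pos":[-11.5,6.7,-20.8],"twist":[0,-0.047,0],"jaw":0.6},{"delta_pos":[-13.5,8,-24.4],"twist":[0,-0.047,0],"jaw":0.6},{"delta_pos":[-15.5,9.3,-28],"twist":[0,-0.047,0],"jaw":0.6},{"delta_pos":[-17.5,10.6,-31.6],"twist":[0,-0.047,0],"jaw":0.6},{"delta_pos":[-19.4,11.6,-35.2],"twist":[0,-0.047,0],"jaw":0.6}]' 60
python3 - <<'E'
from h import *
from rig import telemetry,imaging
s=telemetry.sense();print(pose(s),s["joints"],s["grip_width"]);print(plan(s,[439.5,214,60],77.5))
for n in("top","side"):
  c=imaging.capture(n);np.savez(n+"1.npz",**c)
  pr=proj(c,[s["eef_pos"]])[0];print(n,pr)
  im=cv2.cvtColor(c["frame"],cv2.COLOR_RGB2BGR);cv2.circle(im,tuple(int(round(v)) for v in pr),2,(0,0,255),-1)
  x,y=(130,190) if n=="top" else (150,120)
  cv2.imwrite(f"pics/{n}1.png",cv2.resize(im[y:y+150,x:x+200],None,fx=4,fy=4,interpolation=cv2.INTER_CUBIC))
E
```

```text
time_s: 0.93
eef_pos: [418.9, 233.3, 117.3]
ee_rot: [0.552, -0.551, -0.442, 0.443]
force: [0.6, 0.5, -0.2]
grip_width: 0.603
(array([418.89345996, 233.2652613 , 117.25461248]), array([[ 2.16117159e-01, -9.62686653e-04, -9.76366963e-01],
       [ 9.76367356e-01, -1.97029562e-04,  2.16117440e-01],
       [-4.00426530e-04, -9.99999517e-01,  8.97354353e-04]])) [ 2.63055115e-01  3.43181907e-01  1.78087151e+00  7.05686272e-05
  1.01852004e+00 -1.08994218e+00] 0.6033516596292299
(array([-1.43,  5.72, -2.43]), array([-0.001,  0.   , -0.   ]))
top [197.62110934 326.71391851]
side [213.3175943  179.26732471]
```

View pics/top1.png

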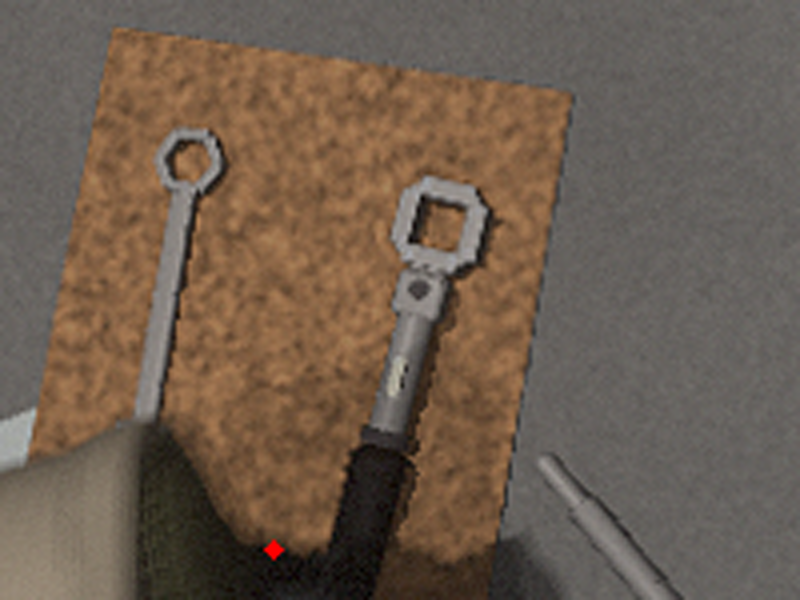

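View pics/side1.png

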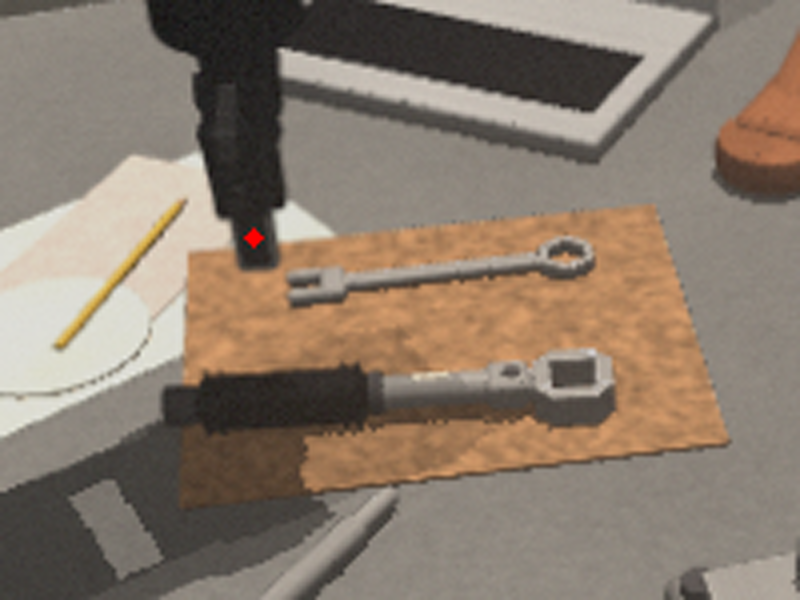

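Run:
```python
from h import *
from rig import telemetry
s=telemetry.sense();print(pose(s)[0],s["force"]);print(plan(s,[439.5,214,7],77.5))
```

```text
[420.77282136 231.38361632 116.54612212] [-0.73048052  0.39336435  0.90803262]
(array([-1.26, 10.95, -2.23]), array([-0.001, -0.005, -0.002]))
```

```bash
python3 -m handwheel '[{"delta_pos":[-0.4,1.0,-0.8],"twist":[0,0,0],"jaw":0.6},{"delta_pos":[-0.8,2.0,-1.4],"twist":[0,0,0],"jaw":0.6},{"delta_pos":[-1.2,3,-2],"twist":[0,0,0],"jaw":0.6},{"delta_pos":[-1.3,4.5,-2.2],"twist":[0,0,0],"jaw":0.6},{"delta_pos":[-1.3,5.6,-2.2],"twist":[0,0,0],"jaw":0.6},{"delta_pos":[-1.3,5.6,-2.2],"twist":[0,0,0],"jaw":0.6},{"delta_pos":[-1.3,5.6,-2.2],"twist":[0,0,0],"jaw":0.6},{"delta_pos":[-1.3,5.6,-2.2],"twist":[0,0,0],"jaw":0.6},{"delta_pos":[-1.3,5.6,-2.2],"twist":[0,0,0],"jaw":0.6},{"delta_pos":[-1.3,5.6,-2.2],"twist":[0,0,0],"jaw":0.6}]'
python3 - <<'E'
from h import *
from rig import telemetry,imaging
s=telemetry.sense();print(pose(s)[0]);print(plan(s,[439.5,214,7],77.5))
c=imaging.capture("side");pr=proj(c,[s["eef_pos"]])[0];print(pr)
crop(c,180,150,150,100,5,"pics/side2.png")
E
```

```text
time_s: 1.87
eef_pos: [437.1, 217.8, 62.8]
ee_rot: [-0.551, 0.551, 0.443, -0.442]
force: [0.0, 1.0, 0.8]
grip_width: 0.598
[437.10553127 217.78532418  62.77860529]
(array([-0.32,  5.58, -0.31]), array([0.001, 0.001, 0.   ]))
[226.30632295 202.55137189]
```

View pics/side2.png

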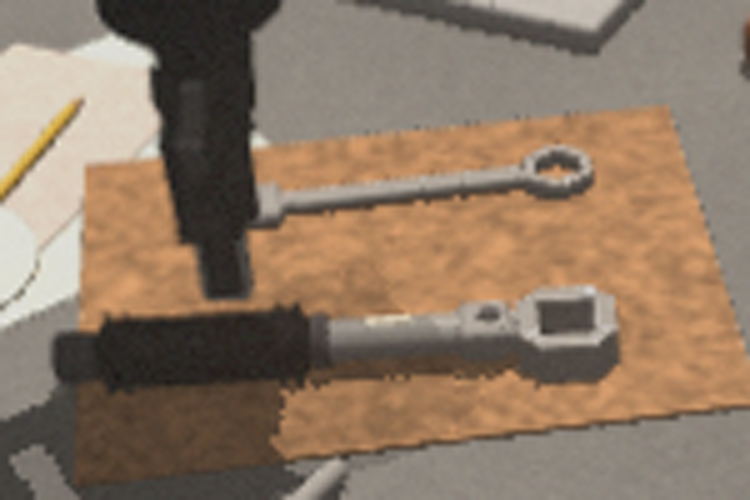

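```bash
python3 -m handwheel '[{"delta_pos":[-0.3,0.3,-0.3],"twist":[0,0,0],"jaw":0.6},{"delta_pos":[-0.3,1,-0.3],"twist":[0,0,0],"jaw":0.6},{"delta_pos":[-0.3,2,-0.3],"twist":[0,0,0],"jaw":0.6},{"delta_pos":[-0.3,3,-0.3],"twist":[0,0,0],"jaw":0.6},{"delta_pos":[-0.3,4,-0.3],"twist":[0,0,0],"jaw":0.6},{"delta_pos":[-0.3,4.8,-0.3],"twist":[0,0,0],"jaw":0.6},{"delta_pos":[-0.3,5.3,-0.3],"twist":[0,0,0],"jaw":0.6},{"delta_pos":[-0.3,5.5,-0.3],"twist":[0,0,0],"jaw":0.6},{"delta_pos":[-0.3,5.5,-0.3],"twist":[0,0,0],"jaw":0.6},{"delta_pos":[-0.3,5.5,-0.3],"twist":[0,0,0],"jaw":0.6}]'
python3 - <<'E'
from h import *
from rig import telemetry,imaging
s=telemetry.sense();print(pose(s)[0],s["force"]);print(plan(s,[439.5,214,6],77.5))
c=imaging.capture("side")
crop(c,180,150,150,100,5,"pics/side3.png")
E
```

```text
time_s: 2.75
eef_pos: [439.3, 214.0, 7.4]
ee_rot: [-0.551, 0.551, 0.443, -0.443]
force: [0.1, 0.8, 0.0]
grip_width: 0.601
[439.34849739 214.04336657   7.37144881] [0.07995369 0.75690375 0.01281068]
(array([-0.  ,  0.14, -0.02]), array([0., 0., 0.]))
```

View pics/side3.png

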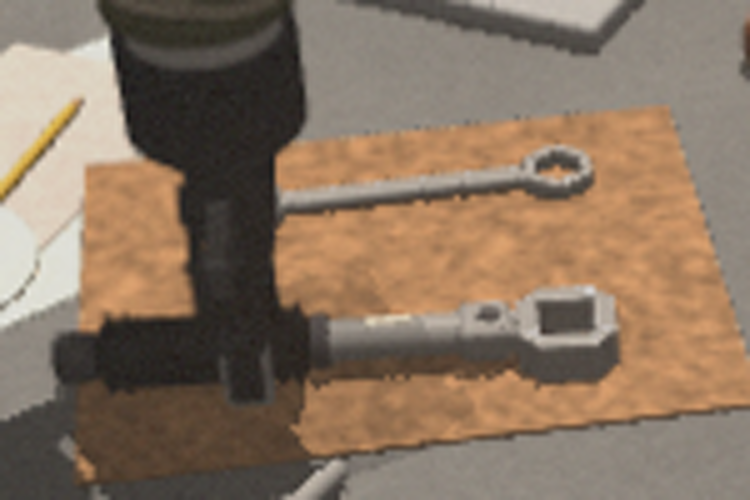

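```bash
python3 -m handwheel '[{"delta_pos":[0,0,0],"twist":[0,0,0],"jaw":0.45},{"delta_pos":[0,0,0],"twist":[0,0,0],"jaw":0.3},{"delta_pos":[0,0,0],"twist":[0,0,0],"jaw":0.2},{"delta_pos":[0,0,0],"twist":[0,0,0],"jaw":0.2},{"delta_pos":[0,0,0],"twist":[0,0,0],"jaw":0.15},{"delta_pos":[0,0,0],"twist":[0,0,0],"jaw":0.1},{"delta_pos":[0,0,0],"twist":[0,0,0],"jaw":0.1},{"delta_pos":[0,0,0],"twist":[0,0,0],"jaw":0.1},{"delta_pos":[0,0,0],"twist":[0,0,0],"jaw":0.1},{"delta_pos":[0,0,0],"twist":[0,0,0],"jaw":0.1}]' 100
python3 - <<'E'
from h import *
from rig import telemetry,imaging
s=telemetry.sense();print(pose(s)[0],s["force"],s["wrist_torque"],s["grip_width"])
c=imaging.capture("side")
crop(c,180,150,150,100,5,"pics/side4.png")
E
```

```text
time_s: 3.63
eef_pos: [439.5, 214.2, 8.0]
ee_rot: [-0.551, 0.551, 0.443, -0.442]
force: [-2.1, 0.4, 7.6]
grip_width: 0.284
[439.52805001 214.17145558   8.01138392] [-2.06717066  0.41485573  7.5760205 ] [0.0657465  0.28542928 0.09240505] 0.2835944914815783
```

View pics/side4.png

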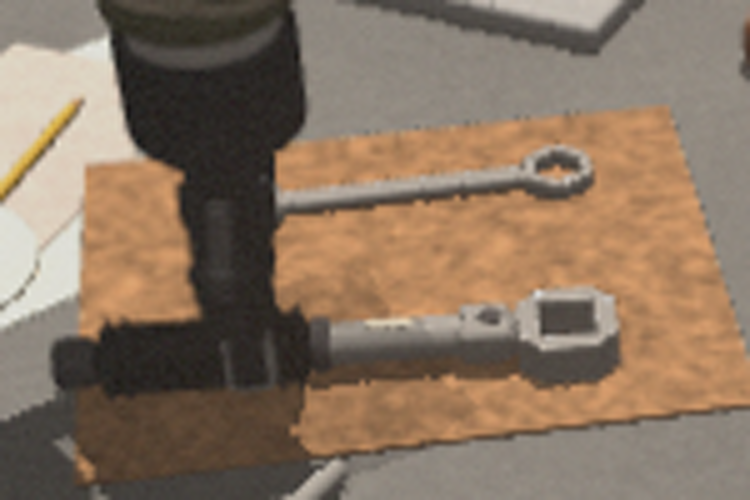

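```bash
python3 -m handwheel '[{"delta_pos":[0,-0.5,0],"twist":[0,0,0],"jaw":0.1},{"delta_pos":[0,-1.5,0],"twist":[0,0,0],"jaw":0.1},{"delta_pos":[0,-3,0],"twist":[0,0,0],"jaw":0.1},{"delta_pos":[0,-5,0],"twist":[0,0,0],"jaw":0.1},{"delta_pos":[0,-7,0],"twist":[0,0,0],"jaw":0.1},{"delta_pos":[0,-9,0],"twist":[0,0,0],"jaw":0.1},{"delta_pos":[0,-11,0],"twist":[0,0,0],"jaw":0.1},{"delta_pos":[0,-12,0],"twist":[0,0,0],"jaw":0.1},{"delta_pos":[0,-12,0],"twist":[0,0,0],"jaw":0.1},{"delta_pos":[0,-12,0],"twist":[0,0,0],"jaw":0.1}]'
python3 - <<'E'
from h import *
from rig import telemetry,imaging
s=telemetry.sense();print(pose(s)[0],s["force"],s["wrist_torque"],s["grip_width"])
for n in("side","top"):
  c=imaging.capture(n);np.savez(n+"5.npz",**c)
  crop(c,*((180,110,160,120) if n=="side" else (130,190,150,140)),5,f"pics/{n}5.png")
E
```

```text
time_s: 4.52
eef_pos: [438.9, 213.9, 127.0]
ee_rot: [0.551, -0.551, -0.443, 0.443]
force: [-0.5, 0.1, -4.3]
grip_width: 0.281
[438.86000598 213.94026605 126.96619067] [-0.47499219  0.08209873 -4.32943302] [ 0.02862428  0.19009936 -0.02666827] 0.28076314359698906
```

View pics/side5.png

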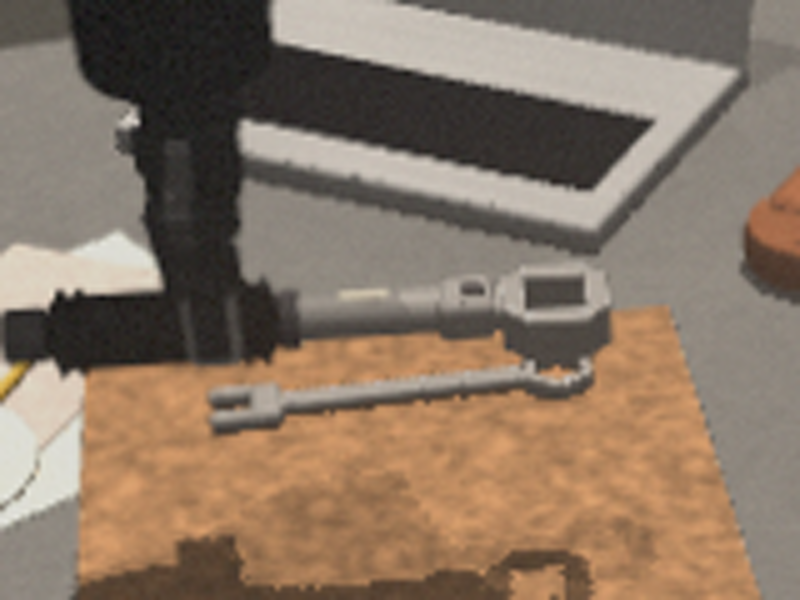

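View pics/top5.png

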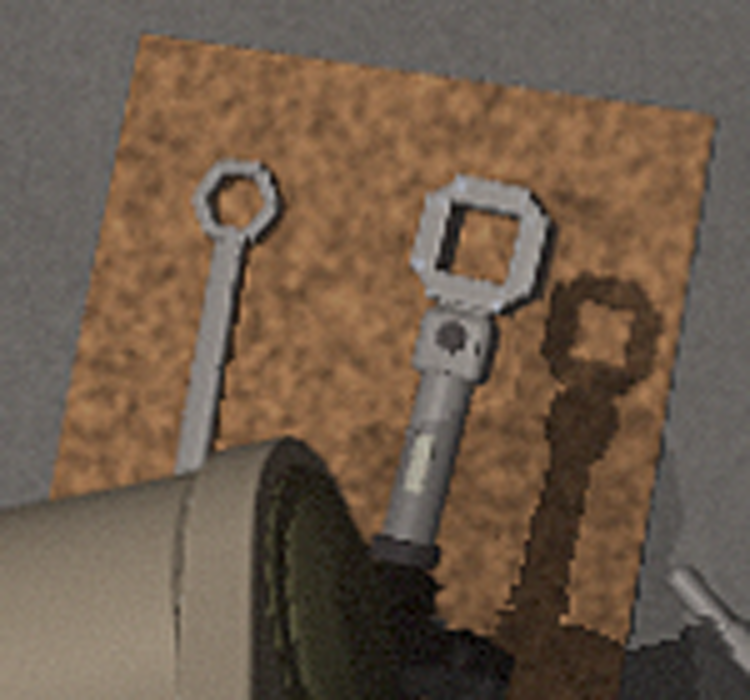

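Run:
```python
from h import *
np.set_printoptions(precision=1,suppress=True)
T=load("top5");S=load("side5")
u=lambda p,x,y,s:(np.array(p,float)+.5)/s-.5+[x,y]
oc=np.array([[462,176],[526,188],[552,220],[540,282],[502,312],[436,300],[412,265],[425,200]]);
t=u(oc.mean(0),130,190,5); print(oc.mean(0))
so=np.array([[518,266],[592,263],[608,285],[604,310],[585,325],[522,328],[500,305],[497,283]])
s=u(so.mean(0),180,110,5);print(so.mean(0))
print(onplane(T,[t],142),onplane(S,[s],142),tri(T,t,S,s),depthpts(T,u([[440,225],[530,225],[440,400+0]],130,190,5)), depthpts(S,u([[560,318],[450,300],[600,290]],180,110,5)))
h=onplane(T,u([[455,200],[521,213],[506,284],[440,268]],130,190,5),142)[:,:2];print(h,h.mean(0))
for i in range(4):
  d=h[(i+1)%4]-h[i];print(np.linalg.norm(d),np.degrees(np.arctan2(d[1],d[0]))%90)
```

```text
[481.9 242.9]
[553.2 295.6]
[[574.2 181.8 142. ]] [[575.1 182.2 142. ]] (array([574.5, 181.7, 142.3]), np.float64(0.819851150257977)) [[580.5 197.3 140.9]
 [580.7 165.2 141.4]
 [519.1 194.3 142.2]] [[572.9 164.1 142.4]
 [532.2 186.4 146. ]
 [594.1 177.9 143.5]]
[[589.2 192.1]
 [584.8 168.4]
 [559.8 172.7]
 [565.2 196.3]] [574.8 182.4]
24.066855682652093 79.43317344790397
25.36563583274385 80.24143454077816
24.234485072291235 77.18472705628805
24.41322048144983 79.92332170507721
```

Run:
```python
from h import *
from rig import telemetry
s=telemetry.sense();print(pose(s)[0]);print(plan(s,[584,44.8,128],25))
```

```text
[438.44104102 213.82488218 126.03857678]
(array([-13.36,  -0.22, -17.86]), array([-0.002,  0.917, -0.002]))
```

```bash
python3 -m handwheel '[{"delta_pos":[-0.7,0,-0.9],"twist":[0,0.05,0],"jaw":0.1},{"delta_pos":[-2,0,-2.7],"twist":[0,0.15,0],"jaw":0.1},{"delta_pos":[-3.6,0,-4.8],"twist":[0,0.26,0],"jaw":0.1},{"delta_pos":[-5.2,0,-6.9],"twist":[0,0.37,0],"jaw":0.1},{"delta_pos":[-6.8,0,-9.1],"twist":[0,0.48,0],"jaw":0.1},{"delta_pos":[-8.4,0,-11.3],"twist":[0,0.59,0],"jaw":0.1},{"delta_pos":[-10,0,-13.4],"twist":[0,0.7,0],"jaw":0.1},{"delta_pos":[-11.6,0,-15.5],"twist":[0,0.8,0],"jaw":0.1},{"delta_pos":[-12.8,0,-17.1],"twist":[0,0.88,0],"jaw":0.1},{"delta_pos":[-13.3,0,-17.8],"twist":[0,0.917,0],"jaw":0.1}]'
python3 -m handwheel '[{"delta_pos":[0,0,0],"twist":[0,0,0],"jaw":0.1},{"delta_pos":[0,0,0],"twist":[0,0,0],"jaw":0.1},{"delta_pos":[0,0,0],"twist":[0,0,0],"jaw":0.1},{"delta_pos":[0,0,0],"twist":[0,0,0],"jaw":0.1},{"delta_pos":[0,0,0],"twist":[0,0,0],"jaw":0.1},{"delta_pos":[0,0,0],"twist":[0,0,0],"jaw":0.1},{"delta_pos":[0,0,0],"twist":[0,0,0],"jaw":0.1},{"delta_pos":[0,0,0],"twist":[0,0,0],"jaw":0.1},{"delta_pos":[0,0,0],"twist":[0,0,0],"jaw":0.1},{"delta_pos":[0,0,0],"twist":[0,0,0],"jaw":0.1}]'
cat > look.py <<'E'
from h import *
from rig import telemetry,imaging
import sys
s=telemetry.sense();print(pose(s)[0],np.degrees(np.arctan2(pose(s)[1][1,0],pose(s)[1][0,0])),s["joints"].round(2),s["force"].round(1),s["wrist_torque"].round(2))
k=sys.argv[1]
for n in("side","top"):
  c=imaging.capture(n);np.savez(n+k+".npz",**c)
  crop(c,*((300,210,100,80) if n=="side" else (330,170,100,75)),8,f"pics/{n}{k}.png")
E
python3 look.py 6
```

```text
time_s: 5.45
eef_pos: [585.1, 43.4, 125.5]
ee_rot: [0.691, -0.691, -0.15, 0.151]
force: [0.3, 1.2, -3.6]
grip_width: 0.285
time_s: 6.28
eef_pos: [584.2, 45.7, 127.3]
ee_rot: [0.69, -0.69, -0.153, 0.153]
force: [-0.2, -0.8, -4.1]
grip_width: 0.285
[584.22040588  45.71707219 127.25678457] 24.985976373899064 [-0.12  0.54  1.44  0.    1.16 -0.56] [-0.2 -0.8 -4.1] [0.21 0.12 0.04]
```

View pics/side6.png

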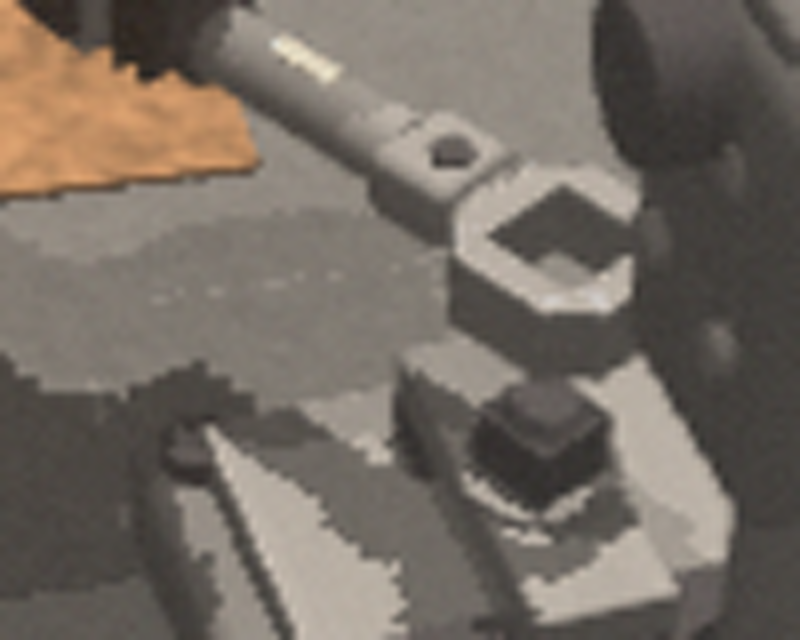

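View pics/top6.png

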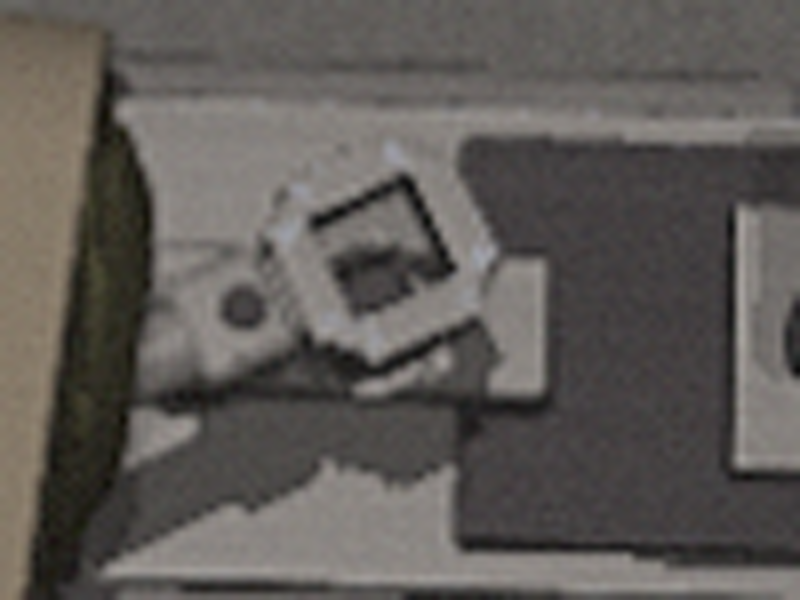

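Run:
```python
from h import *
np.set_printoptions(precision=1,suppress=True)
T=load("top6");S=load("side6")
u=lambda p,x,y,s:(np.array(p,float)+.5)/s-.5+[x,y]
z=142.6
h=onplane(T,u([[405,175],[457,268],[350,315],[308,222]],330,170,8),z)[:,:2];print(h,h.mean(0))
for i in range(4):
  d=h[(i+1)%4]-h[i];print(np.linalg.norm(d),np.degrees(np.arctan2(d[1],d[0]))%90)
q=onplane(S,u([[490,238],[565,183],[640,240],[565,308],[450,215]],300,210,8),z)[:,:2];print("side hole L,T",q)
for i in range(2):
  d=q[i+1]-q[i];print(np.linalg.norm(d),np.degrees(np.arctan2(d[1],d[0]))%90)
d=depthpts(T,u([[290,240],[470,300],[390,160],[350,335],[240,280]],330,170,8));print(d)
# where bolt disc seen through
print(proj(T,[[641.3,-82.2,96]])*1, proj(S,[[641.3,-82.2,96]]))
# pin
print("pin",onplane(T,u([[243,305]],330,170,8),z),onplane(S,u([[455,152]],300,210,8),z), tri(T,u([243,305],330,170,8),S,u([455,152],300,210,8)))
```

```text
[[658.8 -86.2]
 [638.2 -97.4]
 [627.6 -74.1]
 [648.1 -65.1]] [643.2 -80.7]
23.44431913306596 28.471715313452933
25.552355949479693 24.50918357523041
22.464814118411386 23.828400883626248
23.683411320281667 26.747658416939302
side hole L,T [[ 628.5  -76.6]
 [ 651.1  -64.6]
 [ 658.8  -87.5]
 [ 634.9 -102.7]
 [ 623.2  -66.7]]
25.51165669607025 28.112710425786428
24.1890109857071 18.738970903446955
[[ 644.9  -61.3  139.2]
 [ 631.6 -100.4  140.1]
 [ 662.9  -83.2  139.5]
 [ 623.6  -74.3  140.6]
 [ 634.8  -50.2  144. ]]
[[375.7 206.7]] [[367.3 259.8]]
pin [[629.6 -50.9 142.6]] [[632.2 -46.9 142.6]] (array([629.7, -51. , 146.1]), np.float64(1.5696037592225645))
```

```bash
python3 -m handwheel '[{"delta_pos":[-0.1,0,0],"twist":[0,0,0],"jaw":0.1},{"delta_pos":[-0.22,0.2,-0.05],"twist":[0,0,0],"jaw":0.1},{"delta_pos":[-0.22,0.6,-0.05],"twist":[0,0,0],"jaw":0.1},{"delta_pos":[-0.22,1.0,-0.05],"twist":[0,0,0],"jaw":0.1},{"delta_pos":[-0.22,1.4,-0.05],"twist":[0,0,0],"jaw":0.1},{"delta_pos":[-0.22,1.8,-0.05],"twist":[0,0,0],"jaw":0.1},{"delta_pos":[-0.22,2.1,-0.05],"twist":[0,0,0],"jaw":0.1},{"delta_pos":[-0.22,2.1,-0.05],"twist":[0,0,0],"jaw":0.1},{"delta_pos":[-0.22,2.1,-0.05],"twist":[0,0,0],"jaw":0.1},{"delta_pos":[-0.22,2.1,-0.05],"twist":[0,0,0],"jaw":0.1}]'
python3 look.py 7
```

```text
time_s: 7.22
eef_pos: [582.6, 44.3, 106.4]
ee_rot: [-0.69, 0.69, 0.153, -0.153]
force: [-0.1, 0.0, -3.2]
grip_width: 0.287
[582.55428788  44.29303604 106.37175986] 24.984896750672103 [-0.12  0.56  1.47 -0.    1.11 -0.56] [-0.1  0.  -3.2] [ 0.16  0.06 -0.02]
```

View pics/side7.png

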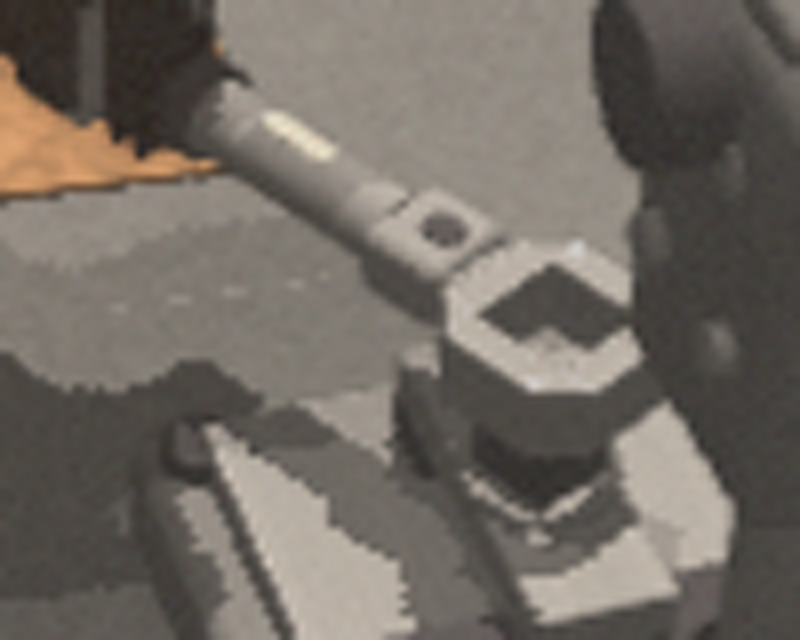

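View pics/top7.png

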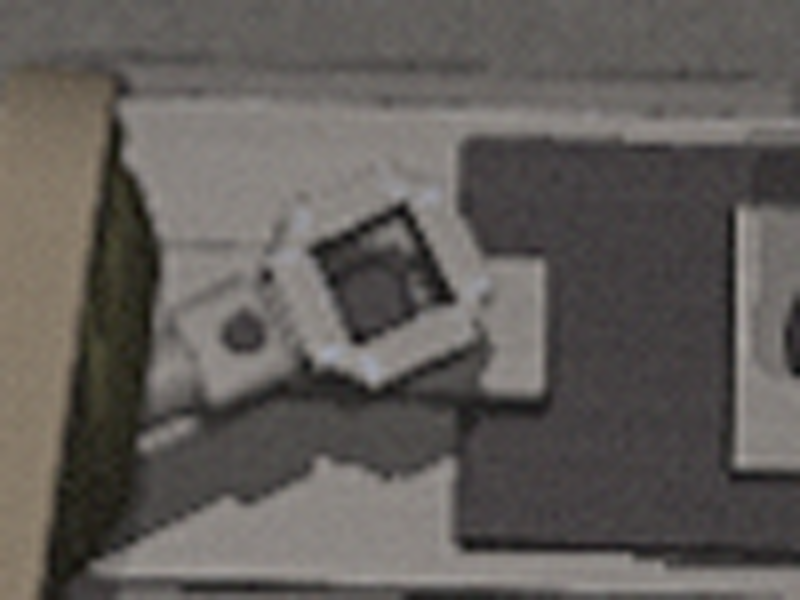

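Run:
```python
from h import *
np.set_printoptions(precision=1,suppress=True)
T=load("top7");S=load("side7")
u=lambda p,x,y,s:(np.array(p,float)+.5)/s-.5+[x,y]
for z in (120,121.7):
  h=onplane(T,u([[405,203],[454,298],[355,346],[309,247]],330,170,8),z)[:,:2];print(h.ravel(),h.mean(0))
  o=onplane(T,u([[300,215],[392,180],[432,192],[488,285],[476,335],[378,385],[328,358],[272,262]],330,170,8),z)[:,:2];print("oct",o.mean(0))
for i in range(4):
  d=h[(i+1)%4]-h[i];print(np.linalg.norm(d),np.degrees(np.arctan2(d[1],d[0]))%90)
q=onplane(S,u([[480,315],[555,263],[633,315]],300,210,8),121.7)[:,:2];print("side",q,(q[0]+q[2])/2)
print(proj(T,[[641.5,-82.4,96]])*8-[330*8,170*8],"vs seen disc ~ (378,295)")
print(depthpts(T,u([[290,270],[470,320],[420,190],[350,365]],330,170,8)))
```

```text
[657.9 -88.3 636.2 -99.1 625.1 -77.  647.6 -66.8] [641.7 -82.8]
oct [641.1 -83.3]
[657.5 -88.1 635.9 -98.9 624.8 -76.9 647.2 -66.7] [641.3 -82.6]
oct [640.7 -83.2]
24.12974817367659 26.5908276092305
24.695783029151233 26.642401860460083
24.62623409681683 24.4722018470028
23.789774377878285 25.48909408325774
side [[627.  -77.4]
 [649.2 -66.5]
 [658.6 -88.1]] [642.8 -82.7]
[[366.6 292.7]] vs seen disc ~ (378,295)
[[ 642.4  -62.5  119.6]
 [ 631.4 -102.7  119.2]
 [ 660.8  -91.6  120.4]
 [ 621.1  -76.   118.6]]
```

```bash
python3 -m handwheel '[{"delta_pos":[0,0.2,0],"twist":[0,0,0],"jaw":0.1},{"delta_pos":[0,0.4,0],"twist":[0,0,0],"jaw":0.1},{"delta_pos":[0,0.6,0],"twist":[0,0,0],"jaw":0.1},{"delta_pos":[0,0.8,0],"twist":[0,0,0],"jaw":0.1},{"delta_pos":[0,1.0,0],"twist":[0,0,0],"jaw":0.1},{"delta_pos":[0,1.2,0],"twist":[0,0,0],"jaw":0.1},{"delta_pos":[0,1.4,0],"twist":[0,0,0],"jaw":0.1},{"delta_pos":[0,1.4,0],"twist":[0,0,0],"jaw":0.1},{"delta_pos":[0,1.4,0],"twist":[0,0,0],"jaw":0.1},{"delta_pos":[0,1.4,0],"twist":[0,0,0],"jaw":0.1}]'
python3 -c "
from rig import telemetry as t;s=t.sense();print(s['eef_pos'],s['force'],s['wrist_torque'])"
```

```text
time_s: 8.15
eef_pos: [582.5, 44.3, 92.3]
ee_rot: [-0.69, 0.69, 0.153, -0.153]
force: [0.7, -1.6, -4.0]
grip_width: 0.284
[582.51311941  44.28186816  92.29942181] [ 0.74529677 -1.58419326 -3.97947462] [ 0.16961895  0.12198076 -0.05374829]
```

```bash
python3 -m handwheel '[{"delta_pos":[0,0.2,0],"twist":[0,0,0],"jaw":0.1},{"delta_pos":[0,0.4,0],"twist":[0,0,0],"jaw":0.1},{"delta_pos":[0,0.6,0],"twist":[0,0,0],"jaw":0.1},{"delta_pos":[0,0.7,0],"twist":[0,0,0],"jaw":0.1},{"delta_pos":[0,0.8,0],"twist":[0,0,0],"jaw":0.1},{"delta_pos":[0,0.9,0],"twist":[0,0,0],"jaw":0.1},{"delta_pos":[0,1.0,0],"twist":[0,0,0],"jaw":0.1},{"delta_pos":[0,1.0,0],"twist":[0,0,0],"jaw":0.1},{"delta_pos":[0,1.0,0],"twist":[0,0,0],"jaw":0.1},{"delta_pos":[0,1.0,0],"twist":[0,0,0],"jaw":0.1}]'
python3 look.py 8
```

```text
time_s: 8.98
eef_pos: [582.5, 44.3, 82.3]
ee_rot: [-0.69, 0.69, 0.153, -0.153]
force: [0.4, 0.6, -3.3]
grip_width: 0.285
[582.50050651  44.29109662  82.2750479 ] 24.98171423657702 [-0.12  0.59  1.49 -0.    1.06 -0.56] [ 0.4  0.6 -3.3] [ 0.15  0.12 -0.  ]
```

View pics/side8.png

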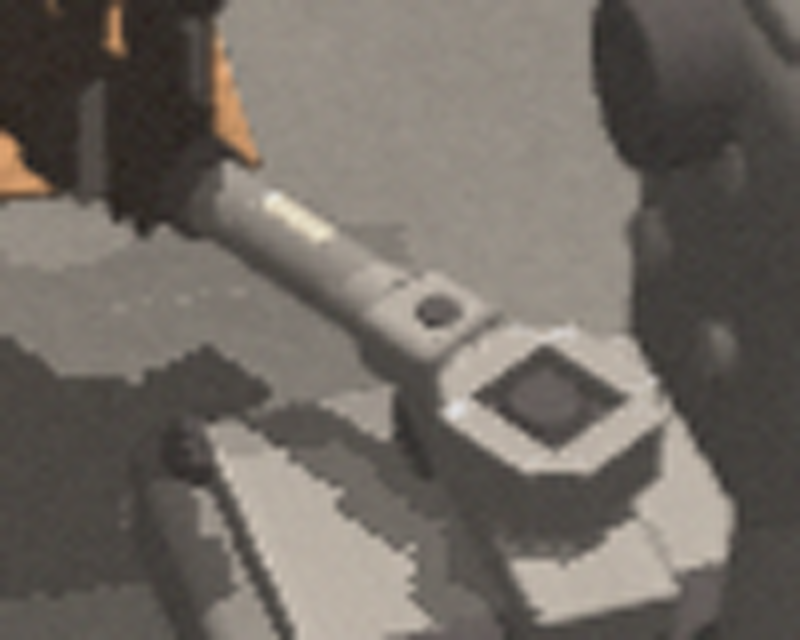

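View pics/top8.png

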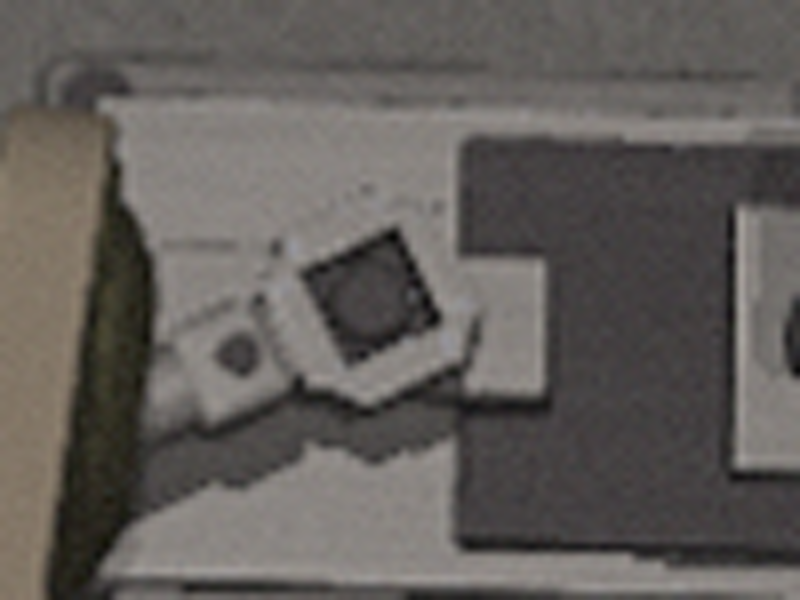

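```bash
python3 -m handwheel '[{"delta_pos":[0,0.05,0],"twist":[0,0,0],"jaw":0.1},{"delta_pos":[0,0.1,0],"twist":[0,0,0],"jaw":0.1},{"delta_pos":[0,0.15,0],"twist":[0,0,0],"jaw":0.1},{"delta_pos":[0,0.15,0],"twist":[0,0,0],"jaw":0.1},{"delta_pos":[0,0.15,0],"twist":[0,0,0],"jaw":0.1},{"delta_pos":[0,0.15,0],"twist":[0,0,0],"jaw":0.1},{"delta_pos":[0,0.15,0],"twist":[0,0,0],"jaw":0.1},{"delta_pos":[0,0.15,0],"twist":[0,0,0],"jaw":0.1},{"delta_pos":[0,0.15,0],"twist":[0,0,0],"jaw":0.1},{"delta_pos":[0,0.15,0],"twist":[0,0,0],"jaw":0.1}]'
cat > tq.py <<'E'
from h import *
from rig import telemetry
np.set_printoptions(precision=2,suppress=True)
s=telemetry.sense();p,R=pose(s);B=np.array([641.6,-82.5])
r=(p[:2]-B)/1000;F=s["force"];tz=r[0]*F[1]-r[1]*F[0]+s["wrist_torque"][2]
ft=F@R
print(p,"jaw",np.degrees(np.arctan2(R[1,0],R[0,0])).round(2),"Ftool",ft,"Mz",s["wrist_torque"][2].round(2),"T_bolt",tz.round(2),"r",(np.linalg.norm(r)*1000).round(1),"az",np.degrees(np.arctan2(r[1],r[0])).round(2))
E
python3 tq.py
```

```text
time_s: 9.92
eef_pos: [582.5, 44.3, 80.8]
ee_rot: [-0.69, 0.69, 0.153, -0.153]
force: [-1.6, 1.3, -0.6]
grip_width: 0.28
[582.5   44.35  80.82] jaw 24.99 Ftool [-0.87  0.63  1.82] Mz 0.01 T_bolt 0.13 r 139.9 az 114.98
```

```bash
python3 -m handwheel '[{"delta_pos":[0.14,0,0],"twist":[0,0.01,0],"jaw":0.1},{"delta_pos":[0.42,0,-0.01],"twist":[0,0.03,0],"jaw":0.1},{"delta_pos":[0.7,0,-0.02],"twist":[0,0.05,0],"jaw":0.1},{"delta_pos":[0.98,0,-0.03],"twist":[0,0.07,0],"jaw":0.1},{"delta_pos":[1.26,0,-0.06],"twist":[0,0.09,0],"jaw":0.1},{"delta_pos":[1.54,0,-0.09],"twist":[0,0.11,0],"jaw":0.1},{"delta_pos":[1.67,0,-0.1],"twist":[0,0.12,0],"jaw":0.1},{"delta_pos":[1.67,0,-0.1],"twist":[0,0.12,0],"jaw":0.1},{"delta_pos":[1.67,0,-0.1],"twist":[0,0.12,0],"jaw":0.1},{"delta_pos":[1.67,0,-0.1],"twist":[0,0.12,0],"jaw":0.1}]';python3 tq.py
```

```text
time_s: 10.75
eef_pos: [598.1, 50.4, 80.7]
ee_rot: [-0.698, 0.698, 0.111, -0.111]
force: [-0.8, -0.5, -0.2]
grip_width: 0.284
[598.09  50.37  80.75] jaw 18.12 Ftool [-0.95  0.22 -0.25] Mz -0.1 T_bolt 0.03 r 139.8 az 108.13
```

```bash
python3 -m handwheel '[{"delta_pos":[0.14,0,0],"twist":[0,0.01,0],"jaw":0.1},{"delta_pos":[0.28,0,0],"twist":[0,0.02,0],"jaw":0.1},{"delta_pos":[0.42,0,-0.01],"twist":[0,0.03,0],"jaw":0.1},{"delta_pos":[0.56,0,-0.01],"twist":[0,0.04,0],"jaw":0.1},{"delta_pos":[0.7,0,-0.02],"twist":[0,0.05,0],"jaw":0.1},{"delta_pos":[0.84,0,-0.03],"twist":[0,0.06,0],"jaw":0.1},{"delta_pos":[0.84,0,-0.03],"twist":[0,0.06,0],"jaw":0.1},{"delta_pos":[0.84,0,-0.03],"twist":[0,0.06,0],"jaw":0.1},{"delta_pos":[0.84,0,-0.03],"twist":[0,0.06,0],"jaw":0.1},{"delta_pos":[0.84,0,-0.03],"twist":[0,0.06,0],"jaw":0.1}]';python3 tq.py
```

```text
time_s: 11.58
eef_pos: [605.8, 52.9, 80.6]
ee_rot: [0.701, -0.701, -0.09, 0.09]
force: [-3.6, 2.8, 0.8]
grip_width: 0.288
[605.84  52.94  80.63] jaw 14.67 Ftool [-2.8  -0.77  3.65] Mz -0.31 T_bolt 0.09 r 140.1 az 104.79
```

```bash
python3 -m handwheel '[{"delta_pos":[0.14,0,0],"twist":[0,0.01,0],"jaw":0.1},{"delta_pos":[0.28,0,0],"twist":[0,0.02,0],"jaw":0.1},{"delta_pos":[0.42,0,-0.01],"twist":[0,0.03,0],"jaw":0.1},{"delta_pos":[0.56,0,-0.01],"twist":[0,0.04,0],"jaw":0.1},{"delta_pos":[0.7,0,-0.02],"twist":[0,0.05,0],"jaw":0.1},{"delta_pos":[0.84,0,-0.03],"twist":[0,0.06,0],"jaw":0.1},{"delta_pos":[0.84,0,-0.03],"twist":[0,0.06,0],"jaw":0.1},{"delta_pos":[0.84,0,-0.03],"twist":[0,0.06,0],"jaw":0.1},{"delta_pos":[0.84,0,-0.03],"twist":[0,0.06,0],"jaw":0.1},{"delta_pos":[0.84,0,-0.03],"twist":[0,0.06,0],"jaw":0.1}]';python3 tq.py
```

```text
time_s: 12.42
eef_pos: [613.7, 55.1, 80.5]
ee_rot: [0.704, -0.703, -0.068, 0.07]
force: [-5.9, 4.6, 1.1]
grip_width: 0.285
[613.7   55.08  80.49] jaw 11.22 Ftool [-4.89 -1.08  5.63] Mz -0.28 T_bolt 0.4 r 140.4 az 101.46
```

```bash
python3 -m handwheel '[{"delta_pos":[0.14,0,0.03],"twist":[0,0.01,0],"jaw":0.1},{"delta_pos":[0.28,0,0.05],"twist":[0,0.02,0],"jaw":0.1},{"delta_pos":[0.42,0,0.06],"twist":[0,0.03,0],"jaw":0.1},{"delta_pos":[0.56,0,0.06],"twist":[0,0.04,0],"jaw":0.1},{"delta_pos":[0.7,0,0.06],"twist":[0,0.05,0],"jaw":0.1},{"delta_pos":[0.84,0,0.06],"twist":[0,0.06,0],"jaw":0.1},{"delta_pos":[0.84,0,0.06],"twist":[0,0.06,0],"jaw":0.1},{"delta_pos":[0.84,0,0.06],"twist":[0,0.06,0],"jaw":0.1},{"delta_pos":[0.84,0,0.06],"twist":[0,0.06,0],"jaw":0.1},{"delta_pos":[0.84,0,0.06],"twist":[0,0.06,0],"jaw":0.1}]';python3 tq.py; python3 look.py 9
```

```text
time_s: 13.25
eef_pos: [621.3, 56.5, 80.3]
ee_rot: [-0.705, 0.706, 0.047, -0.05]
force: [-9.3, -0.2, 1.6]
grip_width: 0.281
[621.27  56.54  80.25] jaw 7.82 Ftool [-9.27 -1.54  1.06] Mz 0.08 T_bolt 1.38 r 140.5 az 98.32
[621.27389389  56.53581076  80.25194403] 7.815828125624058 [-0.1   0.67  1.35 -0.    1.12 -0.23] [-9.3 -0.2  1.6] [-0.34  1.41  0.08]
```

View pics/top9.png

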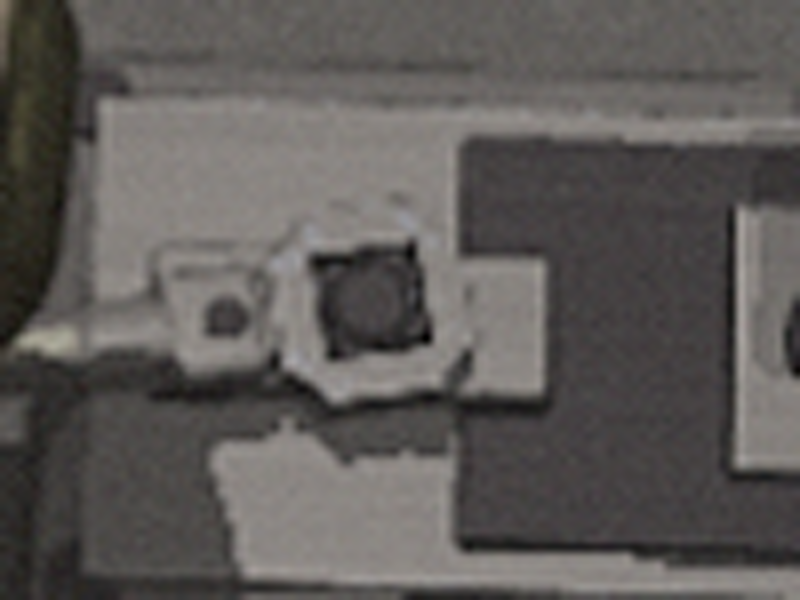

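View pics/side9.png

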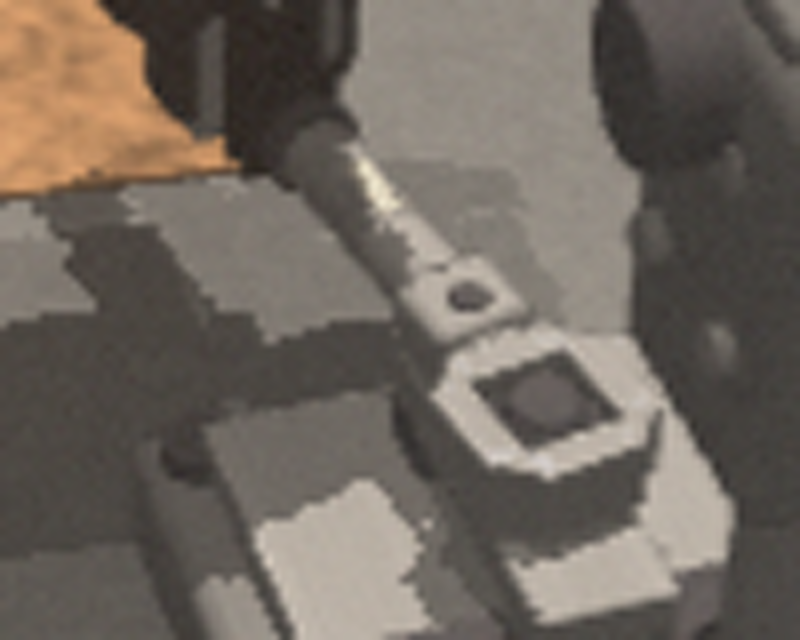

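```bash
python3 -m handwheel '[{"delta_pos":[0.1,0,0],"twist":[0,0.007,0],"jaw":0.1},{"delta_pos":[0.2,0,0],"twist":[0,0.014,0],"jaw":0.1},{"delta_pos":[0.3,0,0],"twist":[0,0.021,0],"jaw":0.1},{"delta_pos":[0.42,0,-0.01],"twist":[0,0.03,0],"jaw":0.1},{"delta_pos":[0.42,0,-0.01],"twist":[0,0.03,0],"jaw":0.1},{"delta_pos":[0.42,0,-0.01],"twist":[0,0.03,0],"jaw":0.1},{"delta_pos":[0.42,0,-0.01],"twist":[0,0.03,0],"jaw":0.1},{"delta_pos":[0.42,0,-0.01],"twist":[0,0.03,0],"jaw":0.1},{"delta_pos":[0.42,0,-0.01],"twist":[0,0.03,0],"jaw":0.1},{"delta_pos":[0.42,0,-0.01],"twist":[0,0.03,0],"jaw":0.1}]';python3 tq.py
```

```text
time_s: 14.18
eef_pos: [625.4, 57.1, 80.2]
ee_rot: [-0.706, 0.706, 0.036, -0.039]
force: [-9.1, -0.3, 1.4]
grip_width: 0.282
[625.38  57.1   80.22] jaw 6.1 Ftool [-9.08 -1.39  0.66] Mz 0.05 T_bolt 1.32 r 140.5 az 96.63
```

```bash
python3 -m handwheel '[{"delta_pos":[0.1,0,0],"twist":[0,0.007,0],"jaw":0.1},{"delta_pos":[0.2,0,0],"twist":[0,0.014,0],"jaw":0.1},{"delta_pos":[0.3,0,0],"twist":[0,0.021,0],"jaw":0.1},{"delta_pos":[0.42,0,-0.01],"twist":[0,0.03,0],"jaw":0.1},{"delta_pos":[0.56,0,-0.01],"twist":[0,0.04,0],"jaw":0.1},{"delta_pos":[0.56,0,-0.01],"twist":[0,0.04,0],"jaw":0.1},{"delta_pos":[0.56,0,-0.01],"twist":[0,0.04,0],"jaw":0.1},{"delta_pos":[0.56,0,-0.01],"twist":[0,0.04,0],"jaw":0.1},{"delta_pos":[0.56,0,-0.01],"twist":[0,0.04,0],"jaw":0.1},{"delta_pos":[0.56,0,-0.01],"twist":[0,0.04,0],"jaw":0.1}]';python3 tq.py
```

```text
time_s: 15.02
eef_pos: [630.9, 57.7, 80.2]
ee_rot: [-0.707, 0.707, 0.022, -0.025]
force: [-9.1, 0.4, 1.6]
grip_width: 0.283
[630.94  57.65  80.22] jaw 3.82 Ftool [-9.11 -1.61  1.03] Mz 0.1 T_bolt 1.38 r 140.6 az 94.35
```

```bash
python3 -m handwheel '[{"delta_pos":[0.1,0,0],"twist":[0,0.007,0],"jaw":0.1},{"delta_pos":[0.2,0,0],"twist":[0,0.014,0],"jaw":0.1},{"delta_pos":[0.3,0,0],"twist":[0,0.021,0],"jaw":0.1},{"delta_pos":[0.42,0,-0.01],"twist":[0,0.03,0],"jaw":0.1},{"delta_pos":[0.56,0,-0.01],"twist":[0,0.04,0],"jaw":0.1},{"delta_pos":[0.56,0,-0.01],"twist":[0,0.04,0],"jaw":0.1},{"delta_pos":[0.56,0,-0.01],"twist":[0,0.04,0],"jaw":0.1},{"delta_pos":[0.56,0,-0.01],"twist":[0,0.04,0],"jaw":0.1},{"delta_pos":[0.56,0,-0.01],"twist":[0,0.04,0],"jaw":0.1},{"delta_pos":[0.56,0,-0.01],"twist":[0,0.04,0],"jaw":0.1}]';python3 tq.py
```

```text
time_s: 15.85
eef_pos: [636.5, 58.0, 80.2]
ee_rot: [-0.707, 0.707, 0.008, -0.011]
force: [-9.8, 0.4, 1.3]
grip_width: 0.285
[636.51  57.96  80.21] jaw 1.52 Ftool [-9.79 -1.22  0.61] Mz 0.06 T_bolt 1.43 r 140.5 az 92.07
```

```bash
python3 -m handwheel '[{"delta_pos":[0.1,0,0],"twist":[0,0.007,0],"jaw":0.1},{"delta_pos":[0.2,0,0],"twist":[0,0.014,0],"jaw":0.1},{"delta_pos":[0.3,0,0],"twist":[0,0.021,0],"jaw":0.1},{"delta_pos":[0.42,0,-0.01],"twist":[0,0.03,0],"jaw":0.1},{"delta_pos":[0.56,0,-0.01],"twist":[0,0.04,0],"jaw":0.1},{"delta_pos":[0.56,0,-0.01],"twist":[0,0.04,0],"jaw":0.1},{"delta_pos":[0.56,0,-0.01],"twist":[0,0.04,0],"jaw":0.1},{"delta_pos":[0.56,0,-0.01],"twist":[0,0.04,0],"jaw":0.1},{"delta_pos":[0.56,0,-0.01],"twist":[0,0.04,0],"jaw":0.1},{"delta_pos":[0.56,0,-0.01],"twist":[0,0.04,0],"jaw":0.1}]';python3 tq.py
```

```text
time_s: 16.68
eef_pos: [642.1, 58.1, 80.2]
ee_rot: [-0.707, 0.707, -0.006, 0.003]
force: [-10.3, 0.4, 1.9]
grip_width: 0.28
[642.08  58.06  80.2 ] jaw -0.76 Ftool [-10.27  -1.81   0.22] Mz 0.12 T_bolt 1.56 r 140.6 az 89.8
```

```bash
python3 -m handwheel '[{"delta_pos":[0.1,0,0],"twist":[0,0.007,0],"jaw":0.1},{"delta_pos":[0.2,0,0],"twist":[0,0.014,0],"jaw":0.1},{"delta_pos":[0.3,0,0],"twist":[0,0.021,0],"jaw":0.1},{"delta_pos":[0.35,0,0],"twist":[0,0.025,0],"jaw":0.1},{"delta_pos":[0.35,0,0],"twist":[0,0.025,0],"jaw":0.1},{"delta_pos":[0.35,0,0],"twist":[0,0.025,0],"jaw":0.1},{"delta_pos":[0.35,0,0],"twist":[0,0.025,0],"jaw":0.1},{"delta_pos":[0.35,0,0],"twist":[0,0.025,0],"jaw":0.1},{"delta_pos":[0.35,0,0],"twist":[0,0.025,0],"jaw":0.1},{"delta_pos":[0.35,0,0],"twist":[0,0.025,0],"jaw":0.1}]';python3 tq.py
```

```text
time_s: 17.52
eef_pos: [645.5, 58.0, 80.2]
ee_rot: [-0.707, 0.707, -0.015, 0.012]
force: [-9.9, 0.9, 1.3]
grip_width: 0.281
[645.52  58.02  80.18] jaw -2.19 Ftool [-9.89 -1.24  0.52] Mz 0.21 T_bolt 1.59 r 140.6 az 88.4
```

```bash
python3 -m handwheel '[{"delta_pos":[0.1,0,0],"twist":[0,0.007,0],"jaw":0.1},{"delta_pos":[0.2,0,0],"twist":[0,0.014,0],"jaw":0.1},{"delta_pos":[0.3,0,0],"twist":[0,0.021,0],"jaw":0.1},{"delta_pos":[0.35,0,0],"twist":[0,0.025,0],"jaw":0.1},{"delta_pos":[0.35,0,0],"twist":[0,0.025,0],"jaw":0.1},{"delta_pos":[0.35,0,0],"twist":[0,0.025,0],"jaw":0.1},{"delta_pos":[0.35,0,0],"twist":[0,0.025,0],"jaw":0.1},{"delta_pos":[0.35,0,0],"twist":[0,0.025,0],"jaw":0.1},{"delta_pos":[0.35,0,0],"twist":[0,0.025,0],"jaw":0.1},{"delta_pos":[0.35,0,0],"twist":[0,0.025,0],"jaw":0.1}]';python3 tq.py
```

```text
time_s: 18.35
eef_pos: [649.0, 57.9, 80.2]
ee_rot: [-0.706, 0.707, -0.024, 0.021]
force: [-10.5, 1.2, 1.9]
grip_width: 0.284
[649.    57.89  80.15] jaw -3.62 Ftool [-10.57  -1.83   0.56] Mz 0.13 T_bolt 1.62 r 140.6 az 86.98
```

```bash
python3 -m handwheel '[{"delta_pos":[0.1,0,0],"twist":[0,0.007,0],"jaw":0.1},{"delta_pos":[0.2,0,0],"twist":[0,0.014,0],"jaw":0.1},{"delta_pos":[0.3,0,0],"twist":[0,0.021,0],"jaw":0.1},{"delta_pos":[0.35,0,0],"twist":[0,0.025,0],"jaw":0.1},{"delta_pos":[0.35,0,0],"twist":[0,0.025,0],"jaw":0.1},{"delta_pos":[0.35,0,0],"twist":[0,0.025,0],"jaw":0.1},{"delta_pos":[0.35,0,0],"twist":[0,0.025,0],"jaw":0.1},{"delta_pos":[0.35,0,0],"twist":[0,0.025,0],"jaw":0.1},{"delta_pos":[0.35,0,0],"twist":[0,0.025,0],"jaw":0.1},{"delta_pos":[0.35,0,0],"twist":[0,0.025,0],"jaw":0.1}]';python3 tq.py
```

```text
time_s: 19.18
eef_pos: [652.5, 57.7, 80.1]
ee_rot: [-0.706, 0.707, -0.033, 0.03]
force: [-9.8, 0.9, 1.3]
grip_width: 0.28
[652.46  57.65  80.14] jaw -5.05 Ftool [-9.85 -1.22  0.07] Mz 0.17 T_bolt 1.56 r 140.6 az 85.57
```

```bash
python3 -m handwheel '[{"delta_pos":[0.1,0,0],"twist":[0,0.007,0],"jaw":0.1},{"delta_pos":[0.2,0,0],"twist":[0,0.014,0],"jaw":0.1},{"delta_pos":[0.3,0,0],"twist":[0,0.021,0],"jaw":0.1},{"delta_pos":[0.35,0,0],"twist":[0,0.025,0],"jaw":0.1},{"delta_pos":[0.35,0,0],"twist":[0,0.025,0],"jaw":0.1},{"delta_pos":[0.35,0,0],"twist":[0,0.025,0],"jaw":0.1},{"delta_pos":[0.35,0,0],"twist":[0,0.025,0],"jaw":0.1},{"delta_pos":[0.35,0,0],"twist":[0,0.025,0],"jaw":0.1},{"delta_pos":[0.35,0,0],"twist":[0,0.025,0],"jaw":0.1},{"delta_pos":[0.35,0,0],"twist":[0,0.025,0],"jaw":0.1}]';python3 tq.py
```

```text
time_s: 20.02
eef_pos: [655.9, 57.4, 80.1]
ee_rot: [-0.706, 0.706, -0.042, 0.038]
force: [-10.7, 1.1, 1.9]
grip_width: 0.281
[655.91  57.38  80.1 ] jaw -6.48 Ftool [-10.73  -1.84  -0.13] Mz 0.17 T_bolt 1.68 r 140.6 az 84.16
```

```bash
python3 -m handwheel '[{"delta_pos":[0.1,0,0],"twist":[0,0.007,0],"jaw":0.1},{"delta_pos":[0.2,0,0],"twist":[0,0.014,0],"jaw":0.1},{"delta_pos":[0.3,0,0],"twist":[0,0.021,0],"jaw":0.1},{"delta_pos":[0.35,0,0],"twist":[0,0.025,0],"jaw":0.1},{"delta_pos":[0.35,0,0],"twist":[0,0.025,0],"jaw":0.1},{"delta_pos":[0.35,0,0],"twist":[0,0.025,0],"jaw":0.1},{"delta_pos":[0.35,0,0],"twist":[0,0.025,0],"jaw":0.1},{"delta_pos":[0.35,0,0],"twist":[0,0.025,0],"jaw":0.1},{"delta_pos":[0.35,0,0],"twist":[0,0.025,0],"jaw":0.1},{"delta_pos":[0.35,0,0],"twist":[0,0.025,0],"jaw":0.1}]';python3 tq.py
```

```text
time_s: 20.85
eef_pos: [659.4, 57.0, 80.1]
ee_rot: [-0.705, 0.706, -0.05, 0.047]
force: [-10.5, 0.8, 1.7]
grip_width: 0.283
[659.36  56.96  80.08] jaw -7.92 Ftool [-10.55  -1.7   -0.66] Mz 0.15 T_bolt 1.63 r 140.6 az 82.74
```

```bash
python3 -m handwheel '[{"delta_pos":[0.1,0,0],"twist":[0,0.007,0],"jaw":0.1},{"delta_pos":[0.2,0,0],"twist":[0,0.014,0],"jaw":0.1},{"delta_pos":[0.3,0,0],"twist":[0,0.021,0],"jaw":0.1},{"delta_pos":[0.35,0,0],"twist":[0,0.025,0],"jaw":0.1},{"delta_pos":[0.35,0,0],"twist":[0,0.025,0],"jaw":0.1},{"delta_pos":[0.35,0,0],"twist":[0,0.025,0],"jaw":0.1},{"delta_pos":[0.35,0,0],"twist":[0,0.025,0],"jaw":0.1},{"delta_pos":[0.35,0,0],"twist":[0,0.025,0],"jaw":0.1},{"delta_pos":[0.35,0,0],"twist":[0,0.025,0],"jaw":0.1},{"delta_pos":[0.35,0,0],"twist":[0,0.025,0],"jaw":0.1}]';python3 tq.py; python3 look.py 10
```

```text
time_s: 21.68
eef_pos: [662.8, 56.5, 80.1]
ee_rot: [-0.704, 0.705, -0.059, 0.056]
force: [-10.5, 0.9, 1.7]
grip_width: 0.285
[662.83  56.51  80.1 ] jaw -9.34 Ftool [-10.52  -1.65  -0.8 ] Mz 0.21 T_bolt 1.69 r 140.6 az 81.32
[662.82564956  56.51225507  80.10375459] -9.343870772205241 [-0.09  0.76  1.19 -0.    1.19  0.07] [-10.5   0.9   1.7] [-0.14  1.81  0.21]
```

View pics/side10.png

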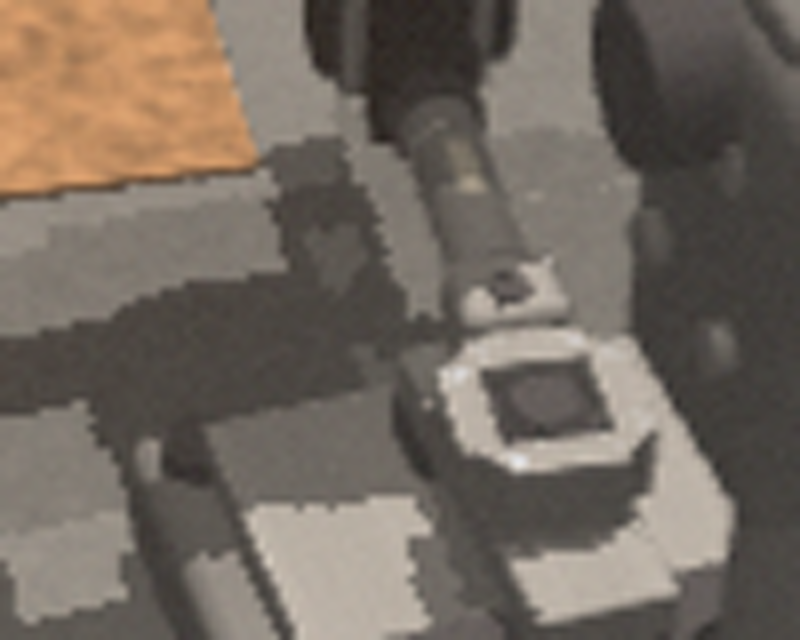

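View pics/top10.png

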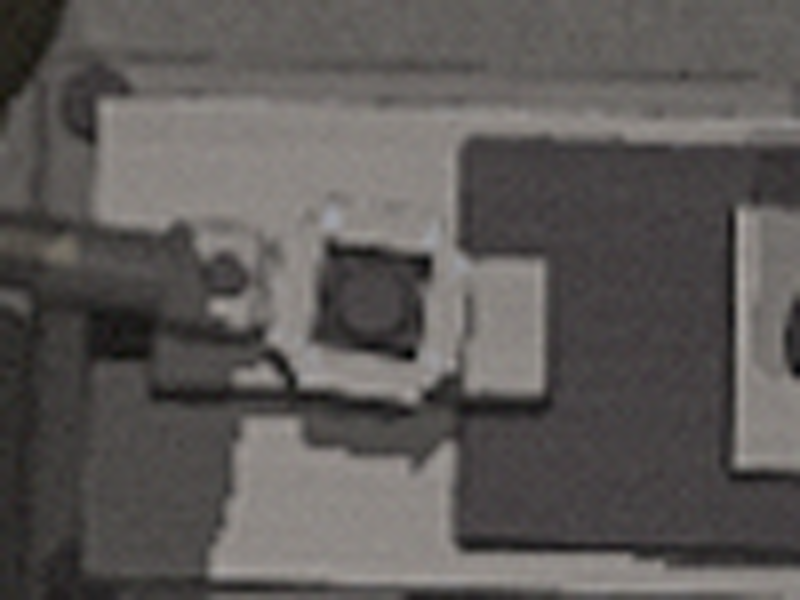

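The ring has turned with the tool (its hole edge tilts about -8° in the top view), so the handle is still straight and there has been no click. I carry on.

```bash
python3 -m handwheel '[{"delta_pos":[0.1,0,0],"twist":[0,0.007,0],"jaw":0.1},{"delta_pos":[0.2,0,0],"twist":[0,0.014,0],"jaw":0.1},{"delta_pos":[0.3,0,0],"twist":[0,0.021,0],"jaw":0.1},{"delta_pos":[0.35,0,0],"twist":[0,0.025,0],"jaw":0.1},{"delta_pos":[0.35,0,0],"twist":[0,0.025,0],"jaw":0.1},{"delta_pos":[0.35,0,0],"twist":[0,0.025,0],"jaw":0.1},{"delta_pos":[0.35,0,0],"twist":[0,0.025,0],"jaw":0.1},{"delta_pos":[0.35,0,0],"twist":[0,0.025,0],"jaw":0.1},{"delta_pos":[0.35,0,0],"twist":[0,0.025,0],"jaw":0.1},{"delta_pos":[0.35,0,0],"twist":[0,0.025,0],"jaw":0.1}]';python3 tq.py
```

```text
time_s: 22.62
eef_pos: [666.3, 56.0, 80.1]
ee_rot: [-0.704, 0.704, -0.068, 0.065]
force: [-10.2, 1.5, 1.4]
grip_width: 0.283
[666.31  55.95  80.11] jaw -10.77 Ftool [-10.35  -1.34  -0.46] Mz 0.25 T_bolt 1.71 r 140.6 az 79.88
```

```bash
python3 -m handwheel '[{"delta_pos":[0.1,0,0],"twist":[0,0.007,0],"jaw":0.1},{"delta_pos":[0.2,0,0],"twist":[0,0.014,0],"jaw":0.1},{"delta_pos":[0.3,0,0],"twist":[0,0.021,0],"jaw":0.1},{"delta_pos":[0.35,0,0],"twist":[0,0.025,0],"jaw":0.1},{"delta_pos":[0.35,0,0],"twist":[0,0.025,0],"jaw":0.1},{"delta_pos":[0.35,0,0],"twist":[0,0.025,0],"jaw":0.1},{"delta_pos":[0.35,0,0],"twist":[0,0.025,0],"jaw":0.1},{"delta_pos":[0.35,0,0],"twist":[0,0.025,0],"jaw":0.1},{"delta_pos":[0.35,0,0],"twist":[0,0.025,0],"jaw":0.1},{"delta_pos":[0.35,0,0],"twist":[0,0.025,0],"jaw":0.1}]';python3 tq.py
```

```text
time_s: 23.45
eef_pos: [669.7, 55.3, 80.1]
ee_rot: [-0.703, 0.703, -0.077, 0.073]
force: [-10.9, 1.3, 1.5]
grip_width: 0.281
[669.71  55.32  80.08] jaw -12.2 Ftool [-10.9   -1.5   -1.01] Mz 0.27 T_bolt 1.81 r 140.7 az 78.47
```

```bash
python3 -m handwheel '[{"delta_pos":[0.1,0,0],"twist":[0,0.007,0],"jaw":0.1},{"delta_pos":[0.2,0,0],"twist":[0,0.014,0],"jaw":0.1},{"delta_pos":[0.3,0,0],"twist":[0,0.021,0],"jaw":0.1},{"delta_pos":[0.35,0,0],"twist":[0,0.025,0],"jaw":0.1},{"delta_pos":[0.35,0,0],"twist":[0,0.025,0],"jaw":0.1},{"delta_pos":[0.35,0,0],"twist":[0,0.025,0],"jaw":0.1},{"delta_pos":[0.35,0,0],"twist":[0,0.025,0],"jaw":0.1},{"delta_pos":[0.35,0,0],"twist":[0,0.025,0],"jaw":0.1},{"delta_pos":[0.35,0,0],"twist":[0,0.025,0],"jaw":0.1},{"delta_pos":[0.35,0,0],"twist":[0,0.025,0],"jaw":0.1}]';python3 tq.py
```

```text
time_s: 24.28
eef_pos: [673.1, 54.6, 80.0]
ee_rot: [-0.702, 0.702, -0.086, 0.082]
force: [-10.6, 1.4, 1.2]
grip_width: 0.282
[673.09  54.59  80.04] jaw -13.64 Ftool [-10.63  -1.19  -1.14] Mz 0.3 T_bolt 1.79 r 140.7 az 77.06
```

```bash
python3 -m handwheel '[{"delta_pos":[0.1,0,0],"twist":[0,0.007,0],"jaw":0.1},{"delta_pos":[0.2,0,0],"twist":[0,0.014,0],"jaw":0.1},{"delta_pos":[0.3,0,-0.01],"twist":[0,0.021,0],"jaw":0.1},{"delta_pos":[0.35,0,-0.02],"twist":[0,0.025,0],"jaw":0.1},{"delta_pos":[0.35,0,-0.02],"twist":[0,0.025,0],"jaw":0.1},{"delta_pos":[0.35,0,-0.02],"twist":[0,0.025,0],"jaw":0.1},{"delta_pos":[0.35,0,-0.02],"twist":[0,0.025,0],"jaw":0.1},{"delta_pos":[0.35,0,-0.02],"twist":[0,0.025,0],"jaw":0.1},{"delta_pos":[0.35,0,-0.02],"twist":[0,0.025,0],"jaw":0.1},{"delta_pos":[0.35,0,-0.02],"twist":[0,0.025,0],"jaw":0.1}]';python3 tq.py
```

```text
time_s: 25.12
eef_pos: [676.4, 53.7, 80.0]
ee_rot: [-0.701, 0.701, -0.094, 0.091]
force: [-10.9, 2.0, 1.7]
grip_width: 0.282
[676.44  53.75  80.04] jaw -15.06 Ftool [-11.1  -1.7  -0.9] Mz 0.29 T_bolt 1.85 r 140.6 az 75.66
```

```bash
python3 -m handwheel '[{"delta_pos":[0.1,0,0],"twist":[0,0.007,0],"jaw":0.1},{"delta_pos":[0.2,0,0],"twist":[0,0.014,0],"jaw":0.1},{"delta_pos":[0.3,0,-0.01],"twist":[0,0.021,0],"jaw":0.1},{"delta_pos":[0.35,0,-0.02],"twist":[0,0.025,0],"jaw":0.1},{"delta_pos":[0.35,0,-0.02],"twist":[0,0.025,0],"jaw":0.1},{"delta_pos":[0.35,0,-0.02],"twist":[0,0.025,0],"jaw":0.1},{"delta_pos":[0.35,0,-0.02],"twist":[0,0.025,0],"jaw":0.1},{"delta_pos":[0.35,0,-0.02],"twist":[0,0.025,0],"jaw":0.1},{"delta_pos":[0.35,0,-0.02],"twist":[0,0.025,0],"jaw":0.1},{"delta_pos":[0.35,0,-0.02],"twist":[0,0.025,0],"jaw":0.1}]';python3 tq.py
```

```text
time_s: 25.95
eef_pos: [679.8, 52.8, 80.0]
ee_rot: [-0.7, 0.7, -0.103, 0.1]
force: [-10.2, 2.9, 1.4]
grip_width: 0.284
[679.78  52.85  80.05] jaw -16.49 Ftool [-10.58  -1.3   -0.08] Mz 0.3 T_bolt 1.78 r 140.6 az 74.25
```

```bash
python3 -m handwheel '[{"delta_pos":[0.1,0,0],"twist":[0,0.007,0],"jaw":0.1},{"delta_pos":[0.2,0,0],"twist":[0,0.014,0],"jaw":0.1},{"delta_pos":[0.3,0,-0.01],"twist":[0,0.021,0],"jaw":0.1},{"delta_pos":[0.4,0,-0.01],"twist":[0,0.029,0],"jaw":0.1},{"delta_pos":[0.42,0,-0.01],"twist":[0,0.03,0],"jaw":0.1},{"delta_pos":[0.42,0,-0.01],"twist":[0,0.03,0],"jaw":0.1},{"delta_pos":[0.42,0,-0.01],"twist":[0,0.03,0],"jaw":0.1},{"delta_pos":[0.42,0,-0.01],"twist":[0,0.03,0],"jaw":0.1},{"delta_pos":[0.42,0,-0.01],"twist":[0,0.03,0],"jaw":0.1},{"delta_pos":[0.42,0,-0.01],"twist":[0,0.03,0],"jaw":0.1}]';python3 tq.py
```

```text
time_s: 26.78
eef_pos: [683.8, 51.7, 80.1]
ee_rot: [-0.698, 0.698, -0.114, 0.11]
force: [-10.5, 2.9, 1.0]
grip_width: 0.282
[683.77  51.68  80.07] jaw -18.21 Ftool [-10.89  -0.99  -0.53] Mz 0.28 T_bolt 1.81 r 140.6 az 72.55
```

```bash
python3 -m handwheel '[{"delta_pos":[0.1,0,0],"twist":[0,0.007,0],"jaw":0.1},{"delta_pos":[0.2,0,0],"twist":[0,0.014,0],"jaw":0.1},{"delta_pos":[0.3,0,-0.01],"twist":[0,0.021,0],"jaw":0.1},{"delta_pos":[0.4,0,-0.01],"twist":[0,0.029,0],"jaw":0.1},{"delta_pos":[0.42,0,-0.01],"twist":[0,0.03,0],"jaw":0.1},{"delta_pos":[0.42,0,-0.01],"twist":[0,0.03,0],"jaw":0.1},{"delta_pos":[0.42,0,-0.01],"twist":[0,0.03,0],"jaw":0.1},{"delta_pos":[0.42,0,-0.01],"twist":[0,0.03,0],"jaw":0.1},{"delta_pos":[0.42,0,-0.01],"twist":[0,0.03,0],"jaw":0.1},{"delta_pos":[0.42,0,-0.01],"twist":[0,0.03,0],"jaw":0.1}]';python3 tq.py
```

```text
time_s: 27.62
eef_pos: [687.7, 50.4, 80.1]
ee_rot: [-0.696, 0.697, -0.124, 0.121]
force: [-10.8, 3.9, 1.9]
grip_width: 0.286
[687.73  50.35  80.07] jaw -19.92 Ftool [-11.48  -1.81  -0.03] Mz 0.32 T_bolt 1.94 r 140.6 az 70.85
```

```bash
python3 -m handwheel '[{"delta_pos":[0.1,0,0],"twist":[0,0.007,0],"jaw":0.1},{"delta_pos":[0.2,0,0],"twist":[0,0.014,0],"jaw":0.1},{"delta_pos":[0.3,0,-0.01],"twist":[0,0.021,0],"jaw":0.1},{"delta_pos":[0.4,0,-0.01],"twist":[0,0.029,0],"jaw":0.1},{"delta_pos":[0.42,0,-0.01],"twist":[0,0.03,0],"jaw":0.1},{"delta_pos":[0.42,0,-0.01],"twist":[0,0.03,0],"jaw":0.1},{"delta_pos":[0.42,0,-0.01],"twist":[0,0.03,0],"jaw":0.1},{"delta_pos":[0.42,0,-0.01],"twist":[0,0.03,0],"jaw":0.1},{"delta_pos":[0.42,0,-0.01],"twist":[0,0.03,0],"jaw":0.1},{"delta_pos":[0.42,0,-0.01],"twist":[0,0.03,0],"jaw":0.1}]';python3 tq.py
```

```text
time_s: 28.45
eef_pos: [691.6, 48.9, 80.0]
ee_rot: [-0.694, 0.695, -0.134, 0.131]
force: [-10.5, 4.5, 2.4]
grip_width: 0.283
[691.64  48.94  80.04] jaw -21.63 Ftool [-11.44  -2.33   0.33] Mz 0.34 T_bolt 1.95 r 140.6 az 69.16
```

```bash
python3 -m handwheel '[{"delta_pos":[0.1,0,0],"twist":[0,0.007,0],"jaw":0.1},{"delta_pos":[0.2,0,0],"twist":[0,0.014,0],"jaw":0.1},{"delta_pos":[0.3,0,-0.01],"twist":[0,0.021,0],"jaw":0.1},{"delta_pos":[0.4,0,-0.01],"twist":[0,0.029,0],"jaw":0.1},{"delta_pos":[0.42,0,-0.01],"twist":[0,0.03,0],"jaw":0.1},{"delta_pos":[0.42,0,-0.01],"twist":[0,0.03,0],"jaw":0.1},{"delta_pos":[0.42,0,-0.01],"twist":[0,0.03,0],"jaw":0.1},{"delta_pos":[0.42,0,-0.01],"twist":[0,0.03,0],"jaw":0.1},{"delta_pos":[0.42,0,-0.01],"twist":[0,0.03,0],"jaw":0.1},{"delta_pos":[0.42,0,-0.01],"twist":[0,0.03,0],"jaw":0.1}]';python3 tq.py
```

```text
time_s: 29.28
eef_pos: [695.5, 47.4, 80.0]
ee_rot: [-0.692, 0.693, -0.145, 0.141]
force: [-10.1, 4.3, 1.9]
grip_width: 0.282
[695.5   47.37  80.04] jaw -23.35 Ftool [-10.96  -1.87  -0.09] Mz 0.37 T_bolt 1.91 r 140.6 az 67.46
```

```bash
python3 -m handwheel '[{"delta_pos":[0.1,0,0],"twist":[0,0.007,0],"jaw":0.1},{"delta_pos":[0.2,0,0],"twist":[0,0.014,0],"jaw":0.1},{"delta_pos":[0.3,0,-0.01],"twist":[0,0.021,0],"jaw":0.1},{"delta_pos":[0.4,0,-0.01],"twist":[0,0.029,0],"jaw":0.1},{"delta_pos":[0.42,0,-0.01],"twist":[0,0.03,0],"jaw":0.1},{"delta_pos":[0.42,0,-0.01],"twist":[0,0.03,0],"jaw":0.1},{"delta_pos":[0.42,0,-0.01],"twist":[0,0.03,0],"jaw":0.1},{"delta_pos":[0.42,0,-0.01],"twist":[0,0.03,0],"jaw":0.1},{"delta_pos":[0.42,0,-0.01],"twist":[0,0.03,0],"jaw":0.1},{"delta_pos":[0.42,0,-0.01],"twist":[0,0.03,0],"jaw":0.1}]';python3 tq.py;python3 look.py 11
```

```text
time_s: 30.12
eef_pos: [699.3, 45.8, 80.0]
ee_rot: [-0.69, 0.69, -0.155, 0.152]
force: [-10.8, 4.5, 1.1]
grip_width: 0.28
[699.33  45.77  80.04] jaw -25.06 Ftool [-11.66  -1.03  -0.48] Mz 0.36 T_bolt 2.0 r 140.7 az 65.77
[699.32596388  45.77056495  80.04102296] -25.063842176287775 [-0.1   0.84  1.05  0.    1.26  0.34] [-10.8   4.5   1.1] [0.46 1.81 0.36]
```

View pics/top11.png

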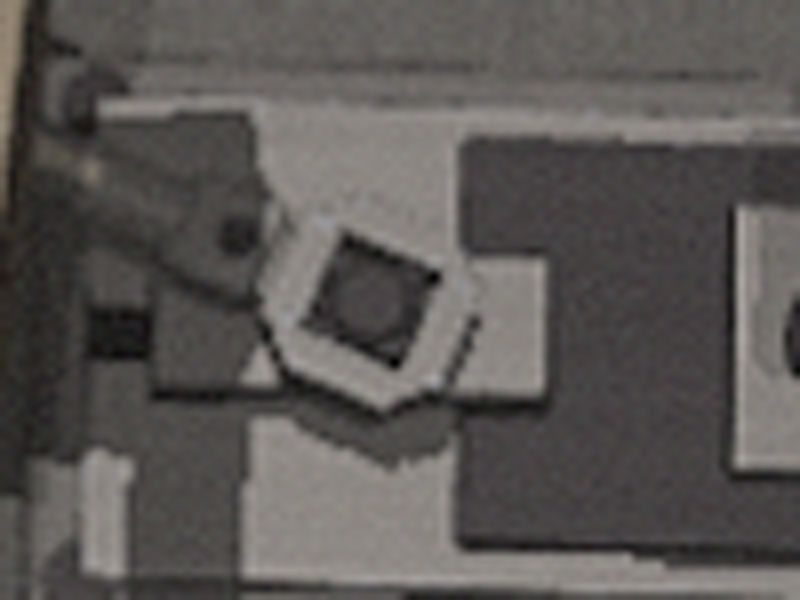

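View pics/side11.png

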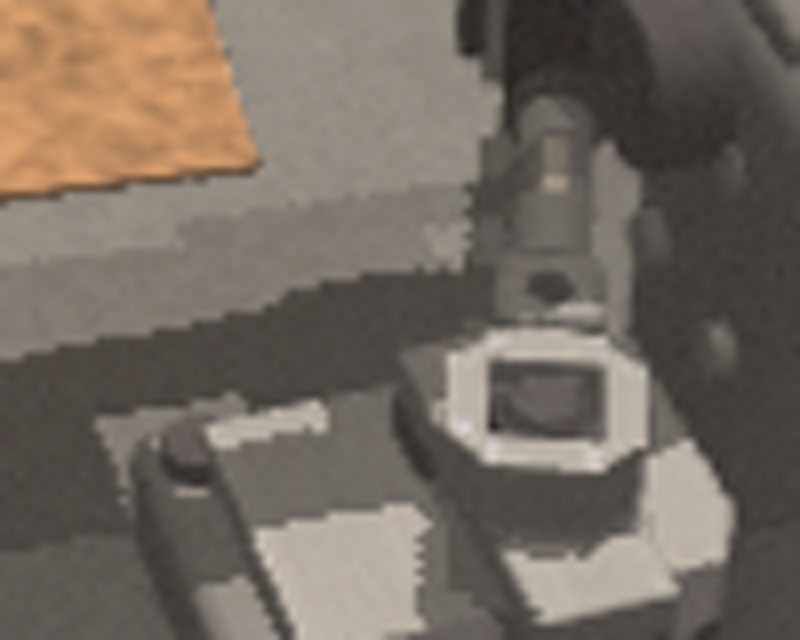

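```bash
python3 -m handwheel '[{"delta_pos":[0.1,0,0],"twist":[0,0.007,0],"jaw":0.1},{"delta_pos":[0.2,0,0],"twist":[0,0.014,0],"jaw":0.1},{"delta_pos":[0.3,0,-0.01],"twist":[0,0.021,0],"jaw":0.1},{"delta_pos":[0.35,0,-0.01],"twist":[0,0.025,0],"jaw":0.1},{"delta_pos":[0.35,0,-0.01],"twist":[0,0.025,0],"jaw":0.1},{"delta_pos":[0.35,0,-0.01],"twist":[0,0.025,0],"jaw":0.1},{"delta_pos":[0.35,0,-0.01],"twist":[0,0.025,0],"jaw":0.1},{"delta_pos":[0.35,0,-0.01],"twist":[0,0.025,0],"jaw":0.1},{"delta_pos":[0.35,0,-0.01],"twist":[0,0.025,0],"jaw":0.1},{"delta_pos":[0.35,0,-0.01],"twist":[0,0.025,0],"jaw":0.1}]';python3 tq.py
```

```text
time_s: 31.05
eef_pos: [702.5, 44.3, 80.1]
ee_rot: [-0.688, 0.688, -0.164, 0.16]
force: [-10.2, 5.3, 1.5]
grip_width: 0.28
[702.5   44.29  80.08] jaw -26.49 Ftool [-11.46  -1.45   0.19] Mz 0.42 T_bolt 2.03 r 140.7 az 64.34
```

```bash
python3 -m handwheel '[{"delta_pos":[0.1,0,0],"twist":[0,0.007,0],"jaw":0.1},{"delta_pos":[0.2,0,0],"twist":[0,0.014,0],"jaw":0.1},{"delta_pos":[0.3,0,-0.01],"twist":[0,0.021,0],"jaw":0.1},{"delta_pos":[0.35,0,-0.01],"twist":[0,0.025,0],"jaw":0.1},{"delta_pos":[0.35,0,-0.01],"twist":[0,0.025,0],"jaw":0.1},{"delta_pos":[0.35,0,-0.01],"twist":[0,0.025,0],"jaw":0.1},{"delta_pos":[0.35,0,-0.01],"twist":[0,0.025,0],"jaw":0.1},{"delta_pos":[0.35,0,-0.01],"twist":[0,0.025,0],"jaw":0.1},{"delta_pos":[0.35,0,-0.01],"twist":[0,0.025,0],"jaw":0.1},{"delta_pos":[0.35,0,-0.01],"twist":[0,0.025,0],"jaw":0.1}]';python3 tq.py
```

```text
time_s: 31.88
eef_pos: [705.6, 42.7, 80.1]
ee_rot: [-0.686, 0.686, -0.172, 0.169]
force: [-9.9, 5.5, 1.4]
grip_width: 0.28
[705.6   42.75  80.07] jaw -27.92 Ftool [-11.35  -1.39   0.23] Mz 0.41 T_bolt 2.01 r 140.7 az 62.93
```

```bash
python3 -m handwheel '[{"delta_pos":[0.1,0,0],"twist":[0,0.007,0],"jaw":0.1},{"delta_pos":[0.2,0,0],"twist":[0,0.014,0],"jaw":0.1},{"delta_pos":[0.3,0,-0.01],"twist":[0,0.021,0],"jaw":0.1},{"delta_pos":[0.35,0,-0.01],"twist":[0,0.025,0],"jaw":0.1},{"delta_pos":[0.35,0,-0.01],"twist":[0,0.025,0],"jaw":0.1},{"delta_pos":[0.35,0,-0.01],"twist":[0,0.025,0],"jaw":0.1},{"delta_pos":[0.35,0,-0.01],"twist":[0,0.025,0],"jaw":0.1},{"delta_pos":[0.35,0,-0.01],"twist":[0,0.025,0],"jaw":0.1},{"delta_pos":[0.35,0,-0.01],"twist":[0,0.025,0],"jaw":0.1},{"delta_pos":[0.35,0,-0.01],"twist":[0,0.025,0],"jaw":0.1}]';python3 tq.py
```

```text
time_s: 32.72
eef_pos: [708.7, 41.1, 80.1]
ee_rot: [0.684, -0.684, 0.181, -0.177]
force: [-9.3, 6.2, 1.7]
grip_width: 0.282
[708.66  41.12  80.08] jaw -29.35 Ftool [-11.15  -1.63   0.8 ] Mz 0.42 T_bolt 1.99 r 140.6 az 61.52
```

```bash
python3 -m handwheel '[{"delta_pos":[0.1,0,0],"twist":[0,0.007,0],"jaw":0.1},{"delta_pos":[0.2,0,0],"twist":[0,0.014,0],"jaw":0.1},{"delta_pos":[0.3,0,-0.01],"twist":[0,0.021,0],"jaw":0.1},{"delta_pos":[0.35,0,-0.01],"twist":[0,0.025,0],"jaw":0.1},{"delta_pos":[0.35,0,-0.01],"twist":[0,0.025,0],"jaw":0.1},{"delta_pos":[0.35,0,-0.01],"twist":[0,0.025,0],"jaw":0.1},{"delta_pos":[0.35,0,-0.01],"twist":[0,0.025,0],"jaw":0.1},{"delta_pos":[0.35,0,-0.01],"twist":[0,0.025,0],"jaw":0.1},{"delta_pos":[0.35,0,-0.01],"twist":[0,0.025,0],"jaw":0.1},{"delta_pos":[0.35,0,-0.01],"twist":[0,0.025,0],"jaw":0.1}]';python3 tq.py;python3 look.py 12
```

```text
time_s: 33.55
eef_pos: [711.7, 39.4, 80.1]
ee_rot: [0.682, -0.682, 0.189, -0.186]
force: [-10.3, 6.2, 0.8]
grip_width: 0.28
[711.7   39.42  80.07] jaw -30.77 Ftool [-12.01  -0.79   0.1 ] Mz 0.44 T_bolt 2.13 r 140.6 az 60.1
[711.70449555  39.41554069  80.06909994] -30.77394027384841 [-0.11  0.87  0.99  0.    1.29  0.43] [-10.3   6.2   0.8] [0.75 1.78 0.44]
```

View pics/top12.png

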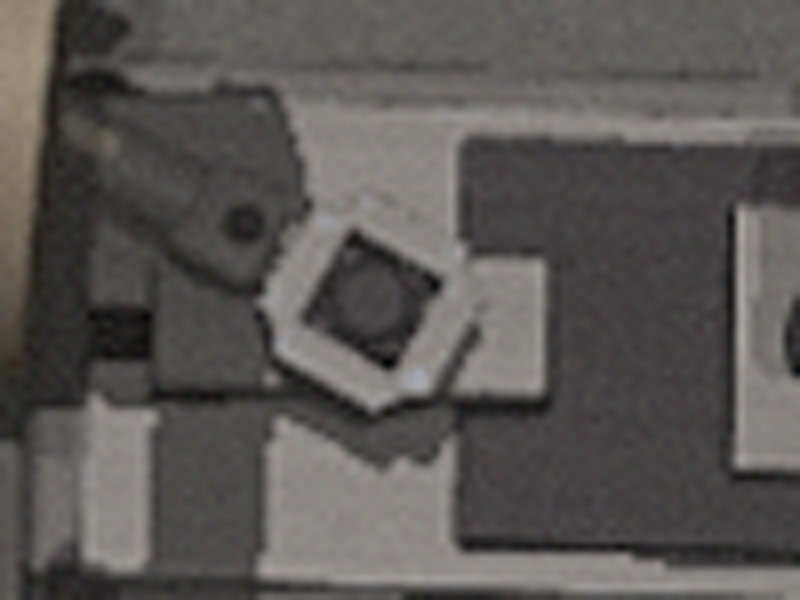

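```bash
python3 -m handwheel '[{"delta_pos":[0.1,0,0],"twist":[0,0.007,0],"jaw":0.1},{"delta_pos":[0.2,0,0],"twist":[0,0.014,0],"jaw":0.1},{"delta_pos":[0.3,0,-0.01],"twist":[0,0.021,0],"jaw":0.1},{"delta_pos":[0.35,0,-0.01],"twist":[0,0.025,0],"jaw":0.1},{"delta_pos":[0.35,0,-0.01],"twist":[0,0.025,0],"jaw":0.1},{"delta_pos":[0.35,0,-0.01],"twist":[0,0.025,0],"jaw":0.1},{"delta_pos":[0.35,0,-0.01],"twist":[0,0.025,0],"jaw":0.1},{"delta_pos":[0.35,0,-0.01],"twist":[0,0.025,0],"jaw":0.1},{"delta_pos":[0.35,0,-0.01],"twist":[0,0.025,0],"jaw":0.1},{"delta_pos":[0.35,0,-0.01],"twist":[0,0.025,0],"jaw":0.1}]';python3 tq.py
```

```text
time_s: 34.48
eef_pos: [714.9, 37.5, 80.2]
ee_rot: [0.679, -0.679, 0.198, -0.195]
force: [-9.3, 6.6, 0.4]
grip_width: 0.282
[714.92  37.5   80.19] jaw -32.26 Ftool [-11.38  -0.37   0.62] Mz 0.02 T_bolt 1.62 r 140.6 az 58.58
```

```bash
python3 -m handwheel '[{"delta_pos":[0.1,0,0],"twist":[0,0.007,0],"jaw":0.1},{"delta_pos":[0.2,0,0],"twist":[0,0.014,0],"jaw":0.1},{"delta_pos":[0.2,0,0],"twist":[0,0.014,0],"jaw":0.1},{"delta_pos":[0.2,0,0],"twist":[0,0.014,0],"jaw":0.1},{"delta_pos":[0.2,0,0],"twist":[0,0.014,0],"jaw":0.1},{"delta_pos":[0.2,0,0],"twist":[0,0.014,0],"jaw":0.1},{"delta_pos":[0.2,0,0],"twist":[0,0.014,0],"jaw":0.1},{"delta_pos":[0.2,0,0],"twist":[0,0.014,0],"jaw":0.1},{"delta_pos":[0.2,0,0],"twist":[0,0.014,0],"jaw":0.1},{"delta_pos":[0.2,0,0],"twist":[0,0.014,0],"jaw":0.1}]';python3 tq.py;python3 look.py 13
```

```text
time_s: 35.32
eef_pos: [716.5, 36.5, 80.1]
ee_rot: [0.678, -0.678, 0.203, -0.2]
force: [-8.1, 6.6, 2.2]
grip_width: 0.284
[716.5   36.47  80.13] jaw -33.1 Ftool [-10.41  -2.11   1.08] Mz -0.37 T_bolt 1.09 r 140.6 az 57.81
[716.50299936  36.47018934  80.12969024] -33.09981453680473 [-0.11  0.88  0.97  0.    1.3   0.46] [-8.1  6.6  2.2] [ 0.85  1.66 -0.37]
```

View pics/top13.png

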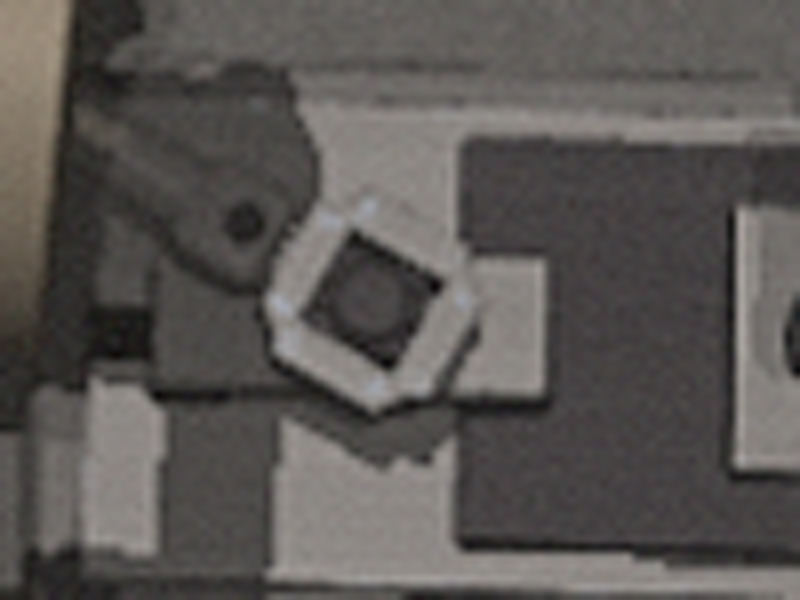

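The click has happened. In the top view the ring kept its angle (hole edge still (352,232) to (442,285)) while the tool turned another 2.3°, and the bolt torque fell from 2.1 to 1.1 N m. I stop here and back off into the play.

```bash
python3 -m handwheel '[{"delta_pos":[-0.28,0,-0.01],"twist":[0,-0.02,0],"jaw":0.1},{"delta_pos":[-0.56,0,-0.02],"twist":[0,-0.04,0],"jaw":0.1},{"delta_pos":[-0.98,0,-0.05],"twist":[0,-0.07,0],"jaw":0.1},{"delta_pos":[-1.4,0,-0.09],"twist":[0,-0.1,0],"jaw":0.1},{"delta_pos":[-1.82,0,-0.14],"twist":[0,-0.13,0],"jaw":0.1},{"delta_pos":[-2.1,0,-0.18],"twist":[0,-0.15,0],"jaw":0.1},{"delta_pos":[-2.1,0,-0.18],"twist":[0,-0.15,0],"jaw":0.1},{"delta_pos":[-2.1,0,-0.18],"twist":[0,-0.15,0],"jaw":0.1},{"delta_pos":[-2.1,0,-0.18],"twist":[0,-0.15,0],"jaw":0.1},{"delta_pos":[-2.1,0,-0.18],"twist":[0,-0.15,0],"jaw":0.1}]';python3 tq.py;python3 look.py 14
```

```text
time_s: 36.25
eef_pos: [699.4, 45.3, 80.8]
ee_rot: [0.691, -0.691, 0.15, -0.151]
force: [-1.3, 5.5, -0.0]
grip_width: 0.284
[699.45  45.28  80.78] jaw -24.56 Ftool [-3.46  0.04  4.43] Mz -0.31 T_bolt 0.18 r 140.3 az 65.64
[699.44580202  45.28382928  80.77523467] -24.561986683602058 [-0.1   0.83  1.05  0.    1.26  0.33] [-1.3  5.5 -0. ] [ 0.67  0.1  -0.31]
```

View pics/top14.png

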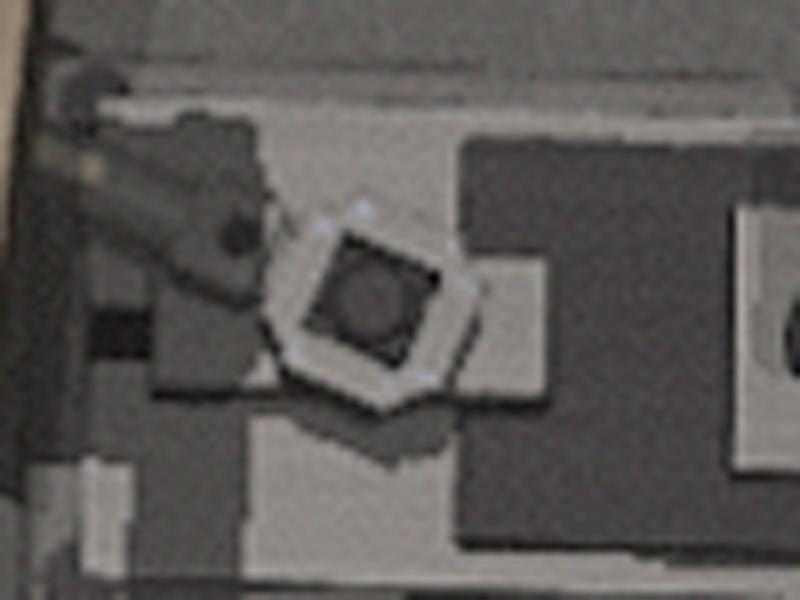

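View pics/side14.png

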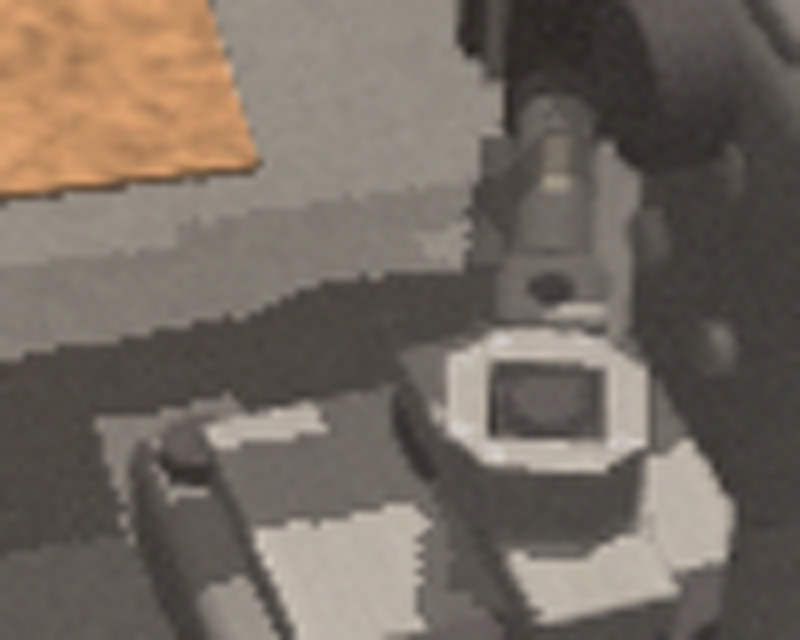

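```bash
python3 -m handwheel '[{"delta_pos":[-0.05,0,0.05],"twist":[0,-0.01,0],"jaw":0.1},{"delta_pos":[-0.1,0,0.1],"twist":[0,-0.02,0],"jaw":0.1},{"delta_pos":[-0.1,0,0.1],"twist":[0,-0.02,0],"jaw":0.1},{"delta_pos":[-0.1,-0.1,0.1],"twist":[0,-0.02,0],"jaw":0.1},{"delta_pos":[-0.1,-0.2,0.1],"twist":[0,-0.02,0],"jaw":0.1},{"delta_pos":[-0.1,-0.4,0.1],"twist":[0,-0.02,0],"jaw":0.1},{"delta_pos":[-0.1,-0.6,0.1],"twist":[0,-0.02,0],"jaw":0.1},{"delta_pos":[-0.1,-0.6,0.1],"twist":[0,-0.02,0],"jaw":0.1},{"delta_pos":[-0.1,-0.6,0.1],"twist":[0,-0.02,0],"jaw":0.1},{"delta_pos":[-0.1,-0.6,0.1],"twist":[0,-0.02,0],"jaw":0.1}]';python3 tq.py
```

```text
time_s: 37.18
eef_pos: [697.8, 46.2, 85.7]
ee_rot: [-0.692, 0.692, -0.145, 0.142]
force: [-5.2, 1.5, -5.5]
grip_width: 0.282
[697.83  46.23  85.65] jaw -23.43 Ftool [-5.4   5.47 -0.69] Mz -0.72 T_bolt 0.04 r 140.5 az 66.4
```

```bash
python3 -m handwheel '[{"delta_pos":[-0.05,0,0],"twist":[0,0,0],"jaw":0.1},{"delta_pos":[-0.1,-0.1,0],"twist":[0,0,0],"jaw":0.1},{"delta_pos":[-0.1,-0.4,0],"twist":[0,0,0],"jaw":0.1},{"delta_pos":[-0.1,-0.8,0],"twist":[0,0,0],"jaw":0.1},{"delta_pos":[-0.1,-1.3,0],"twist":[0,0,0],"jaw":0.1},{"delta_pos":[-0.1,-1.8,0],"twist":[0,0,0],"jaw":0.1},{"delta_pos":[-0.1,-2.4,0],"twist":[0,0,0],"jaw":0.1},{"delta_pos":[-0.1,-3,0],"twist":[0,0,0],"jaw":0.1},{"delta_pos":[-0.1,-3.8,0],"twist":[0,0,0],"jaw":0.1},{"delta_pos":[-0.1,-4.5,0],"twist":[0,0,0],"jaw":0.1}]';python3 tq.py;python3 look.py 15
```

```text
time_s: 38.02
eef_pos: [698.0, 46.6, 132.9]
ee_rot: [-0.692, 0.692, -0.143, 0.144]
force: [-0.3, -0.3, -3.1]
grip_width: 0.279
[697.97  46.61 132.95] jaw -23.37 Ftool [-0.16  3.12 -0.4 ] Mz -0.0 T_bolt 0.02 r 140.9 az 66.42
[697.96682165  46.6108771  132.94619799] -23.37148296556088 [-0.1   0.78  1.   -0.    1.35  0.31] [-0.3 -0.3 -3.1] [ 0.21 -0.03 -0.  ]
```

View pics/top15.png

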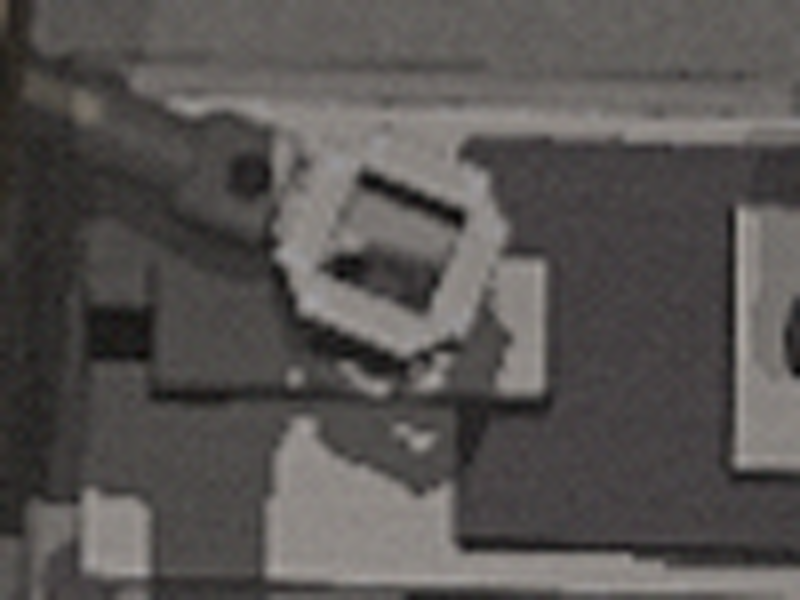

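View pics/side15.png

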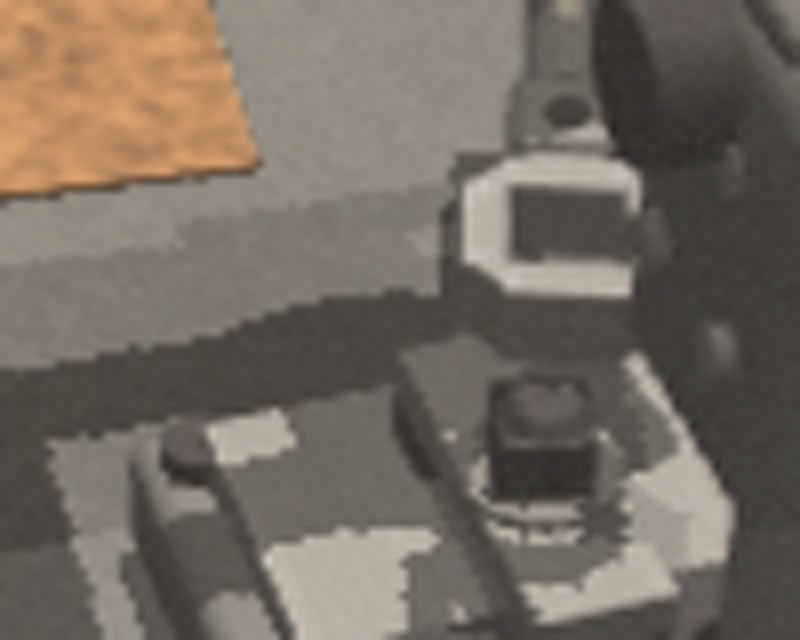

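Run:
```python
from h import *
from rig import telemetry
s=telemetry.sense();print(pose(s)[0]);print(plan(s,[583,130,130],27));print(plan(s,[469,212.5,110],77.5))
```

```text
[698.44530839  46.64413653 133.7277787 ]
(array([-13.9 ,   0.33,   3.07]), array([ 0.001, -0.879,  0.003]))
(array([-27.65,   2.29,   6.12]), array([ 0.002, -1.76 ,  0.003]))
```

```bash
python3 -m handwheel '[{"delta_pos":[-0.7,0,0.15],"twist":[0,-0.05,0],"jaw":0.1},{"delta_pos":[-2,0,0.45],"twist":[0,-0.13,0],"jaw":0.1},{"delta_pos":[-3.5,0,0.8],"twist":[0,-0.22,0],"jaw":0.1},{"delta_pos":[-5,0,1.1],"twist":[0,-0.32,0],"jaw":0.1},{"delta_pos":[-6.5,0,1.4],"twist":[0,-0.42,0],"jaw":0.1},{"delta_pos":[-8,0,1.8],"twist":[0,-0.52,0],"jaw":0.1},{"delta_pos":[-9.6,0,2.1],"twist":[0,-0.62,0],"jaw":0.1},{"delta_pos":[-11.2,0,2.5],"twist":[0,-0.72,0],"jaw":0.1},{"delta_pos":[-12.8,0,2.8],"twist":[0,-0.82,0],"jaw":0.1},{"delta_pos":[-14.4,0,3.2],"twist":[0,-0.92,0],"jaw":0.1}]'
python3 - <<'E'
from h import *
from rig import telemetry
s=telemetry.sense();print(pose(s)[0]);print(plan(s,[469,212.5,70],77.5))
E
```

```text
time_s: 38.95
eef_pos: [577.4, 133.5, 131.6]
ee_rot: [-0.684, 0.684, 0.181, -0.181]
force: [0.5, 0.6, -3.4]
grip_width: 0.282
[577.37640992 133.53681786 131.59380278]
(array([-5.52,  6.16, 12.22]), array([-0.   , -0.836, -0.   ]))
```

```bash
python3 -m handwheel '[{"delta_pos":[-0.7,0.3,1.4],"twist":[0,-0.1,0],"jaw":0.1},{"delta_pos":[-1.4,0.8,3],"twist":[0,-0.2,0],"jaw":0.1},{"delta_pos":[-2.2,1.4,4.8],"twist":[0,-0.32,0],"jaw":0.1},{"delta_pos":[-3,2.2,6.6],"twist":[0,-0.44,0],"jaw":0.1},{"delta_pos":[-3.7,3,8.2],"twist":[0,-0.56,0],"jaw":0.1},{"delta_pos":[-4.4,3.9,9.8],"twist":[0,-0.67,0],"jaw":0.1},{"delta_pos":[-5,4.7,11],"twist":[0,-0.76,0],"jaw":0.1},{"delta_pos":[-5.3,5.4,11.8],"twist":[0,-0.82,0],"jaw":0.1},{"delta_pos":[-5.3,5.6,11.9],"twist":[0,-0.83,0],"jaw":0.1},{"delta_pos":[-5.3,5.6,11.9],"twist":[0,-0.83,0],"jaw":0.1}]'
python3 - <<'E'
from h import *
from rig import telemetry,imaging
s=telemetry.sense();print(pose(s)[0],s["force"]);print(plan(s,[469,212.5,9],77.5))
for n in("side","top"):
  c=imaging.capture(n);np.savez(n+"16.npz",**c)
  crop(c,*((180,150,160,110) if n=="side" else (130,180,150,120)),5,f"pics/{n}16.png")
E
```

```text
time_s: 39.78
eef_pos: [473.5, 211.1, 75.5]
ee_rot: [0.554, -0.554, -0.439, 0.44]
force: [-0.7, 0.6, -2.9]
grip_width: 0.279
[473.50253583 211.08884629  75.46421541] [-0.650616    0.63521386 -2.88997742]
(array([0.04, 6.65, 0.47]), array([-0.001, -0.011, -0.   ]))
```

View pics/side16.png

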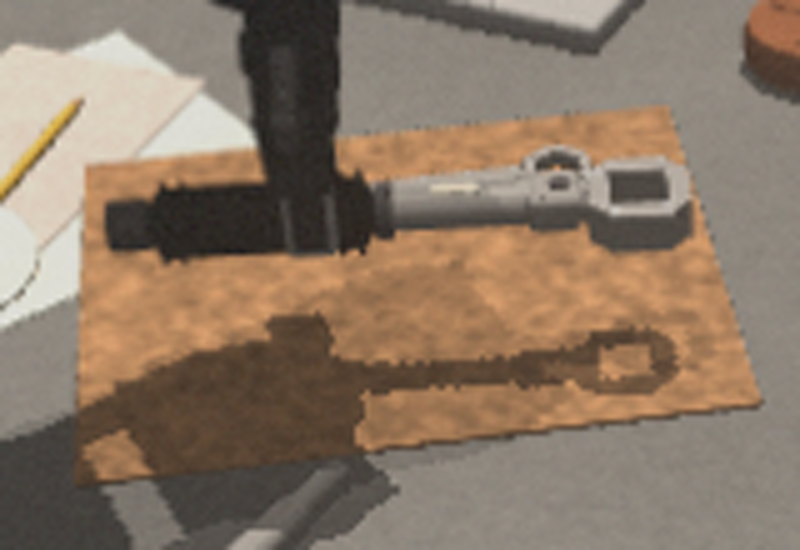

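View pics/top16.png

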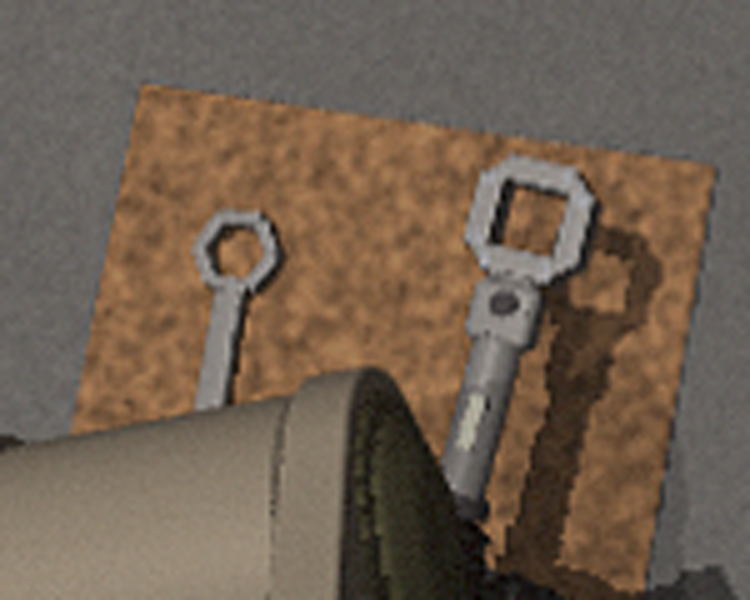

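```bash
python3 -m handwheel '[{"delta_pos":[0,0.5,0],"twist":[0,0,0],"jaw":0.1},{"delta_pos":[0,1.2,0.1],"twist":[0,0,0],"jaw":0.1},{"delta_pos":[0,2.2,0.2],"twist":[0,0,0],"jaw":0.1},{"delta_pos":[0,3.2,0.3],"twist":[0,0,0],"jaw":0.1},{"delta_pos":[0,4.2,0.3],"twist":[0,0,0],"jaw":0.1},{"delta_pos":[0,5,0.3],"twist":[0,0,0],"jaw":0.1},{"delta_pos":[0,5.4,0.3],"twist":[0,0,0],"jaw":0.1},{"delta_pos":[0,5.6,0.3],"twist":[0,0,0],"jaw":0.1},{"delta_pos":[0,5.6,0.3],"twist":[0,0,0],"jaw":0.1},{"delta_pos":[0,5.6,0.3],"twist":[0,0,0],"jaw":0.1}]'
python3 tq.py
```

```text
time_s: 40.72
eef_pos: [471.0, 211.7, 19.9]
ee_rot: [-0.554, 0.554, 0.44, -0.439]
force: [-0.2, 0.8, -2.0]
grip_width: 0.281
[471.04 211.72  19.93] jaw 76.89 Ftool [0.73 1.98 0.33] Mz -0.05 T_bolt -0.14 r 340.1 az 120.1
```

```bash
python3 -m handwheel '[{"delta_pos":[0,0.3,0],"twist":[0,0,0],"jaw":0.1},{"delta_pos":[0,0.6,0],"twist":[0,0,0],"jaw":0.1},{"delta_pos":[0,0.8,0],"twist":[0,0,0],"jaw":0.1},{"delta_pos":[0,1,0],"twist":[0,0,0],"jaw":0.1},{"delta_pos":[0,1.1,0],"twist":[0,0,0],"jaw":0.1},{"delta_pos":[0,1.15,0],"twist":[0,0,0],"jaw":0.1},{"delta_pos":[0,1.15,0],"twist":[0,0,0],"jaw":0.1},{"delta_pos":[0,1.15,0],"twist":[0,0,0],"jaw":0.1},{"delta_pos":[0,1.15,0],"twist":[0,0,0],"jaw":0.1},{"delta_pos":[0,1.15,0],"twist":[0,0,0],"jaw":0.1}]'
python3 - <<'E'
from h import *
from rig import telemetry,imaging
s=telemetry.sense();print(pose(s)[0],s["force"],s["wrist_torque"])
c=imaging.capture("side");crop(c,180,150,160,110,5,"pics/side17.png")
E
```

```text
time_s: 41.55
eef_pos: [470.9, 211.7, 8.3]
ee_rot: [-0.554, 0.554, 0.44, -0.44]
force: [-0.7, 0.3, -1.9]
grip_width: 0.281
[470.89534402 211.68513801   8.31789235] [-0.73141471  0.25577888 -1.90148444] [ 0.03760224  0.11229786 -0.05397668]
```

View pics/side17.png

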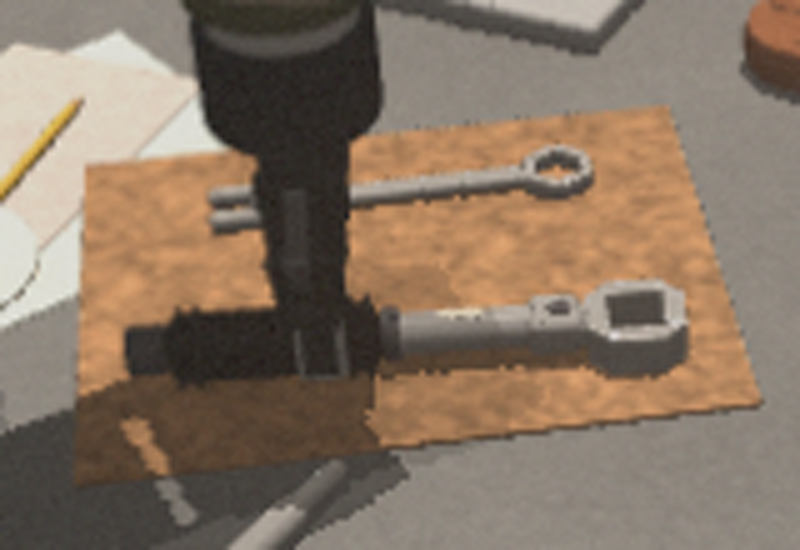

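```bash
python3 -m handwheel '[{"delta_pos":[0,0.05,0],"twist":[0,0,0],"jaw":0.1},{"delta_pos":[0,0.1,0],"twist":[0,0,0],"jaw":0.1},{"delta_pos":[0,0.15,0],"twist":[0,0,0],"jaw":0.1},{"delta_pos":[0,0.15,0],"twist":[0,0,0],"jaw":0.1},{"delta_pos":[0,0.15,0],"twist":[0,0,0],"jaw":0.1},{"delta_pos":[0,0.15,0],"twist":[0,0,0],"jaw":0.1},{"delta_pos":[0,0.15,0],"twist":[0,0,0],"jaw":0.1},{"delta_pos":[0,0.15,0],"twist":[0,0,0],"jaw":0.1},{"delta_pos":[0,0.15,0],"twist":[0,0,0],"jaw":0.1},{"delta_pos":[0,0.15,0],"twist":[0,0,0],"jaw":0.1}]'
```

```text
time_s: 42.43
eef_pos: [470.9, 211.7, 8.0]
ee_rot: [-0.554, 0.554, 0.44, -0.44]
force: [-6.1, -3.1, 13.8]
grip_width: 0.285
```

```bash
python3 -m handwheel '[{"delta_pos":[0,-0.1,0],"twist":[0,0,0],"jaw":0.1},{"delta_pos":[0,-0.1,0],"twist":[0,0,0],"jaw":0.1},{"delta_pos":[0,-0.1,0],"twist":[0,0,0],"jaw":0.25},{"delta_pos":[0,-0.1,0],"twist":[0,0,0],"jaw":0.3},{"delta_pos":[0,-0.1,0],"twist":[0,0,0],"jaw":0.35},{"delta_pos":[0,-0.1,0],"twist":[0,0,0],"jaw":0.4},{"delta_pos":[0,-0.1,0],"twist":[0,0,0],"jaw":0.45},{"delta_pos":[0,-0.1,0],"twist":[0,0,0],"jaw":0.5},{"delta_pos":[0,-0.1,0],"twist":[0,0,0],"jaw":0.55},{"delta_pos":[0,-0.1,0],"twist":[0,0,0],"jaw":0.6}]'
python3 -m handwheel '[{"delta_pos":[0,0,0],"twist":[0,0,0],"jaw":0.6},{"delta_pos":[0,0,0],"twist":[0,0,0],"jaw":0.6},{"delta_pos":[0,-0.5,0],"twist":[0,0,0],"jaw":0.6},{"delta_pos":[0,-1.5,0],"twist":[0,0,0],"jaw":0.6},{"delta_pos":[0,-3,0],"twist":[0,0,0],"jaw":0.6},{"delta_pos":[0,-5,0],"twist":[0,0,0],"jaw":0.6},{"delta_pos":[0,-8,0],"twist":[0,0,0],"jaw":0.6},{"delta_pos":[0,-11,0],"twist":[0,0,0],"jaw":0.6},{"delta_pos":[0,-14,0],"twist":[0,0,0],"jaw":0.6},{"delta_pos":[0,-15,0],"twist":[0,0,0],"jaw":0.6}]'
python3 - <<'E'
from h import *
from rig import telemetry,imaging
for n in("side","top"):
  c=imaging.capture(n);np.savez(n+"18.npz",**c)
  cv2.imwrite(f"pics/{n}18.png",cv2.cvtColor(c["frame"],cv2.COLOR_RGB2BGR))
E
```

```text
time_s: 43.27
eef_pos: [470.8, 211.7, 7.7]
ee_rot: [-0.554, 0.554, 0.44, -0.44]
force: [-0.6, 0.9, 0.5]
grip_width: 0.6
time_s: 44.1
eef_pos: [472.2, 212.1, 162.9]
ee_rot: [-0.553, 0.555, 0.442, -0.437]
force: [-0.1, -0.6, 0.1]
grip_width: 0.597
```

View pics/side18.png

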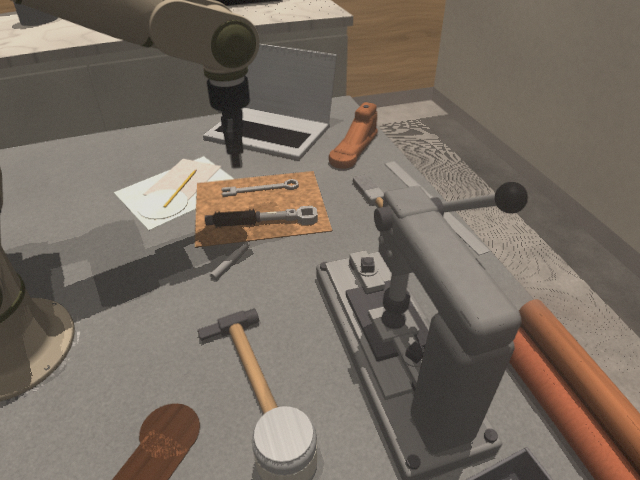

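View pics/top18.png

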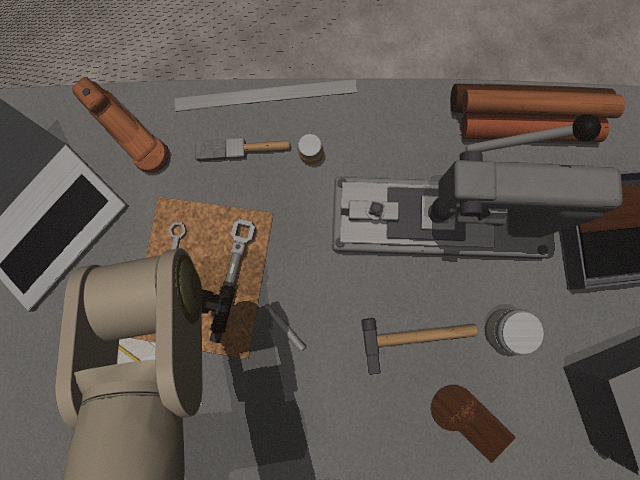

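Run:
```python
from h import *
S=load("side18");T=load("top18")
for n,c,x,y in(("s",S,348,250),("t",T,355,192)):
  crop(c,x,y,40,35,12,f"pics/b18{n}.png")
a=cv2.imread("pics/b18s.png");b=cv2.imread("pics/b18t.png");cv2.imwrite("pics/b18.png",np.clip(np.hstack([a,b])[:, :800].astype(float)*1.8,0,255).astype(np.uint8))
```

```text
(no output)
```

View pics/b18.png

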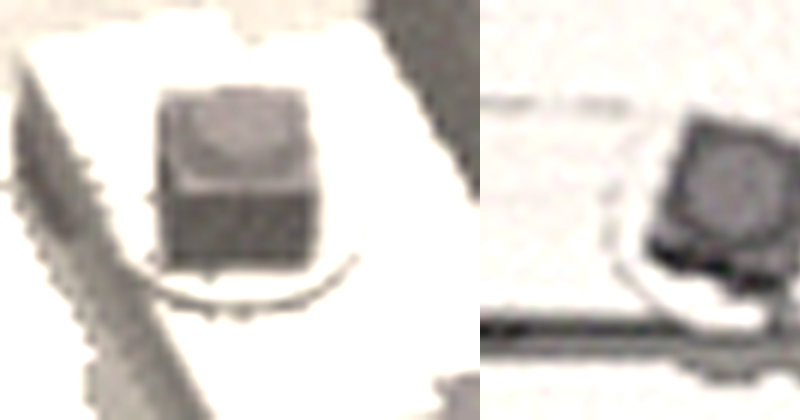

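The bolt head now sits about 20° the other way (front edge horizontal in the side view), so it turned roughly 0.75–0.8 rad clockwise and has stayed there. I hand in.

```bash
python3 -c "
from rig import ctrl,telemetry;s=telemetry.sense();print(s['time_s'],s['dq'].round(3));print(ctrl.finish_job())"
```

```text
44.2 [-0.003  0.054  0.059 -0.001 -0.038 -0.002]
the job is handed in; nothing more can be done
None
```

The bolt is tightened to the click and the wrench is lying flat on the mat. I handed the job in at 44.2 s; it gave no verdict.

**Tightening:** I put the ring down over the clamp bolt on to its washer and turned it clockwise in small steps. The bolt turned about 0.75–0.8 rad. At the click the torque I worked out from the wrist force dropped from about 2.1 to 1.1 N m. In the top view the ring stayed put while the handle turned about 2° more, which is roughly 0.04 rad of bend and well short of the 0.22 rad stop.

**Lifting off and laying down:** I backed off within the ring's play and lifted the wrench clear; the torque on the bolt read about zero during the lift. I set the wrench down by hand with the whole handle on the mat, about 30 mm further along than where it was found.

**Last checks:**
- The final pictures show the wrench flat and straight on the mat, and the bolt head turned clockwise from its starting angle.
- The press and the other items looked unmoved. I compared them by eye, and the arm hid part of the spanner and the paper in the top view.

**Disagreements:**
- The torque read up to about 2.1 N m at the bolt before the click, against the 1.7 given. Worked out at the pin it was about 1.7, so I take the setting as acting there.
- The click came with the handle at about 58–60° from straight ahead, past the "straight left" described.
- The two cameras disagreed by about 3 mm on the ring's position on the mat.
- The wrench was pressed on to the mat with about 14 N for a moment before I released it.

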